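# Set out the stirring station

### The job

Set out the stirring station: stand the conical flask on the middle of the stirrer's white plate, the capped bottle in the middle of the drip tray, and the empty beaker on the bench midway between stirrer and tray, in line with them. Lay the flat tin on the bench straight behind the beaker (on the side away from the stirrer's knob), crosswise, its long side parallel to the row, leaving a gap of about 3.5 cm to the beaker, and put the round flat dish centrally on top of the tin. Keep the flask and the beaker upright all the time, and leave the bench timer and the marker where they are.

Things in the scene. Friction and masses are not known exactly. Their poses are not given: they have to be found in the camera images.
- flask: Conical glass flask, partly blue, 122 mm high, base 80 mm across, narrow straight neck about 26 mm wide from 60 mm up to the rim. Origin: centre of its underside, z up its axis. Grasp the neck. About 0.14 kg. Starts upright on the bench.
- bottle: Closed cream-coloured plastic bottle with a ribbed screw cap, 132 mm high, body 60 mm across (a gripper closes on it to 50 mm), cap 36 to 40 mm wide between 113 and 132 mm height. Origin: centre of its underside, z up its axis. Grasp the cap or the body. About 0.2 kg. Starts upright on the bench.
- beaker: Empty clear glass beaker, open on top, 70 mm high, body 50 mm across, rim 54 mm (60 mm at the spout, which lies along its own y axis, to -y). Origin: centre of its underside, z up its axis. Best grasped across its own x (clear of the spout) with the fingertips about 40 mm above its underside: gripped lower, the lip can catch on the fingers. About 0.09 kg. Starts upright on the bench.
- tin: Flat rectangular light grey tin of stirring bars, 43 mm (own x) by 63 mm (own y), 16 mm high. Origin: centre of its underside, z up. About 0.05 kg. Starts flat on the bench, turned any way.
- dish: Round flat covered plastic dish, 61 mm across, 15 mm high. Its gripping sides lie 60 mm apart along its own y and 44 mm apart along its own x. Origin: centre of its underside, z up. About 0.02 kg. Starts flat on the bench.
- stirrer: Magnetic stirrer, fixed: a grey box 120 x 120 mm with a round white plate (108 mm across) on top, whose surface is 45 mm above the bench. Origin: centre of its underside. x points to its back, away from the control knob on its front (-x), which faces the robot; y to its left. Its yaw is within 0.15 rad of the robot's frame.
- drip_tray: Drip tray, fixed: a square grey plastic tray 120 x 120 mm, floor 3 mm above the bench, rim 10 mm high and 4 mm thick. Origin: centre of its underside. It stands in one row with the stirrer, squared to it, to the left or the right of it; centres 240 mm apart, so 120 mm of free bench between them. Same axes as the stirrer.
- timer: Flat white bench timer with a small display and three keys, 62 x 66 mm, 16 mm high; a bystander behind the work. Origin: centre of its underside.
- marker: Marker pen lying near the front edge, 132 mm long, 17 mm thick; a bystander. Origin: centre of its underside.
There are look-alikes about, which are no part of the job. What is shaped like the tin but blue or pink is not meant.

How it is judged:
At the end, for the whole second after the job is handed in: Flask on plate and bottle in tray within 15 mm of centre; beaker within 15 mm of the row line, 120 +-13 mm from both centres; tin behind it, centres 85 +-18 mm apart, sideways within 15 mm, parallel within 0.25 rad; dish on tin within 12 mm; all upright, released, at rest (horizontal distance between flask and stirrer below 0.015 m and z of flask in the frame of stirrer between 0.04 and 0.05 m and angle between each of flask, bottle, beaker, tin, dish's own z axis and vertical below 0.1 rad and horizontal distance between bottle and drip_tray below 0.015 m and z of bottle in the frame of drip_tray between -0.002 and 0.008 m and x of beaker in the frame of stirrer between -0.015 and 0.015 m and horizontal distance between beaker and stirrer between 0.107 and 0.133 m and horizontal distance between beaker and drip_tray between 0.107 and 0.133 m and height (world z) of each of beaker, tin below 0.005 m and x of tin in the frame of stirrer above 0.05 m and horizontal distance between tin and beaker between 0.067 and 0.103 m and (y of tin in the frame of stirrer between 0.105 and 0.135 m or y of tin in the frame of stirrer between -0.135 and -0.105 m) and angle between the y axis of tin and the y axis of stirrer, either way round below 0.25 rad and horizontal distance between dish and tin below 0.012 m and z of dish in the frame of tin between 0.012 and 0.02 m and linear speed of each of flask, bottle, beaker, tin, dish below 0.02 m/s); the robot touches nothing.
It fails at once if the flask or the beaker is tipped more than about 35 degrees (angle between any of flask, beaker's own z axis and vertical above 0.6 rad).
It fails at once if the bench timer or the marker is moved by more than 30 mm (distance of any of timer, marker from where it was at the start of the episode above 0.03 m).
It also fails if it takes over 131 s, if anything falls off the work surface, if the arm or the gripper's body presses on something with over 40 N, if the wrist force passes 120 N, or if a joint passes its speed limit or range.

### The arm

A 7-joint arm with a two-finger parallel gripper is mounted at the origin on a cart in front of the work surface, level with it; the furniture and walls round the work are solid. World frame = base frame: x ahead of the robot, y to its left, z up, the work surface at z = 0. Lengths are in m, angles in rad, forces in N, time in s.
With the tool pointing down it reaches from about 0.35 to 0.9 m from the base axis. Payload 7.2 kg.
Tool frame: the origin (TCP) lies at the very end of the fingers, on their centre line; the grasp point (between the pads) lies 19 mm behind it; y points along the fingers, z is the direction in which the jaws open and shut, and the axes are right-handed (so a half turn about y gives the same grasp; the last joint's range is limited). The gripper opens to 85 mm and grips with 20 to 120 N. Pads are 22 mm wide; open, the fingers measure 114 mm over their backs; the gripper's body (76 mm by 85 mm) begins 54 mm behind the grasp point. The pads swing forward as they close: fully open they stand 13 mm farther back than shut.
Start: joints at [-1.356, 0.411, -0.013, 1.596, 0.006, 1.134, -0.082], TCP at [0.174, 0.6, 0.231] pointing down, gripper open.
Joint ranges: [-2.95, 2.95], [-0.29, 1.99], [-1.47, 1.44], [0.14, 2.54], [-1.03, 4.17], [0.13, 1.85], [-2.86, 2.86]. Speed limits (rad/s): [2.39, 2.39, 3.01, 3.01, 3.14, 3.14, 3.14].

### API

Orientations are given as [roll, pitch, yaw] about the fixed x, y, z axes, in that order (R = Rz(yaw) Ry(pitch) Rx(roll)).
In Python, from rig import * gives the robot as it stands.
- The arm moves only by the tool carry_out, never from a script. Its argument "commands" is a list of rows, each an object with "linear": the shift along the tool's x, y, z in m, a list of three; "twist": the turn, a rotation vector about the tool's x, y, z in rad, a list of three. A call has 1 to 10 rows; each row is the pose to reach, as a shift and turn from the pose commanded when the call began, along the tool's axes at that moment; what a row does not reach only later rows make up. A row lasts 1/8 s, in which the tool goes at most 62.5 mm and 10.7 degrees, less where a joint would pass 70% of its speed; a pose out of reach is approached as far as the arm can. A call with a gripper value outside its range is refused whole. "claw" is the closure, from -1 (fully open) to 1 (shut), set as the call begins (left out, the last holds). The fingers move at their own pace and stop on an object; "newtons" is the grip in N (left out, the last holds). Time passes only in rows, so rows that repeat a pose let the fingers close. It gives the time, the measured TCP pose, the force and the opening at its end, in the units of the state.
- get_state(): the state, without advancing time (a new reading comes with each control period).
- grab_frame(name): name is "side" or "top"; returns a dict with "pixels" (480x640x3 uint8, blue, green, red), "mtx" (3x3 intrinsics, pixels), "origin" and "rotation" of the camera in the world. Camera axes: x right, y up, looking along -z (the intrinsics and any distortion apply to the point x, -y, -z); pixel columns grow to the right and rows downward; lengths in m; the calibration is good to about 2 mm. A picture is of the moment at which its call begins. There is no depth.
- job_done(): hands the job in, once; it reports no verdict.
The state is a dict: "clock": time; "joint_positions": joint angles; "dq": joint speeds; "effort": joint torques, N m; "position": TCP position; "orientation": TCP orientation; "ft_force": force on the tool from outside, world axes, zero at the start; "ft_torque": the same for the moment, N m; "width": finger opening in m.
Only numpy, scipy, OpenCV 4.12 (cv2) and the standard library are available. Lean on these libraries where they do the work, as an engineer would, in place of code of your own. Each camera call takes 0.05 s, during which the arm holds its last target.

## Working session

There is one attempt and no reset: what is moved stays moved. The work goes in short steps, Python scripts to look and compute and a tool call to move; the robot and the scene stay as the last step left them, time stands still between calls to the robot, and variables do not carry over. Pictures are saved under pics/ and viewed, and the job is handed in when it is done.

Besides the shell and the picture viewer there is one more tool, called after "Request:" as name(argument=value, ...) on one line, values as JSON. carry_out: Moves the arm, as the interface text tells. Its arguments: {"type":"object","properties":{"commands":{"type":"array"},"claw":{"type":"number"},"newtons":{"type":"number"}},"required":["commands"]}

```bash
ls; mkdir -p pics
python3 - <<'E'
from rig import *
import cv2
s=get_state();print(s)
for n in("side","top"):
    f=grab_frame(n);cv2.imwrite(f"pics/{n}0.png",f["pixels"]);print(n,f["mtx"],f["origin"],f["rotation"],[k for k in f])
E
```

```text
pics
{'clock': 0.0, 'joint_positions': array([-1.35619308,  0.41189833, -0.01271371,  1.59705173,  0.00561714,
        1.13429662, -0.08217709]), 'dq': array([-3.37085166e-04,  2.07267823e-03,  3.63671640e-04,  3.97490536e-05,
       -2.62333471e-03, -4.02666869e-04,  1.05285218e-03]), 'effort': array([-2.15890036e-04, -6.00620413e+01,  6.82554245e-01, -2.99420357e+01,
        1.38968532e-02,  1.05784342e-02,  8.36265968e-06]), 'position': array([0.17431081, 0.59968145, 0.2304509 ]), 'orientation': array([-1.57240943e+00, -1.29641656e-04, -2.82746754e-01]), 'ft_force': array([-0.34309456, -0.08187914,  0.01847723]), 'ft_torque': array([-0.05218975,  0.01928613, -0.02634893]), 'width': 0.0855910624587158}
side [[621.75225626   0.         322.49927026]
 [  0.         621.75225626 232.05371642]
 [  0.           0.           1.        ]] [ 0.18891675 -0.98319346  0.82830649] [ 0.97425076  0.01672909 -0.29522818] ['pixels', 'mtx', 'origin', 'rotation']
top [[533.04116296   0.         316.85043476]
 [  0.         533.04116296 234.83825567]
 [  0.           0.           1.        ]] [0.34974838 0.0895262  1.16199462] [ 0.1411939   0.0051663  -1.59844719] ['pixels', 'mtx', 'origin', 'rotation']
```

View pics/top0.png

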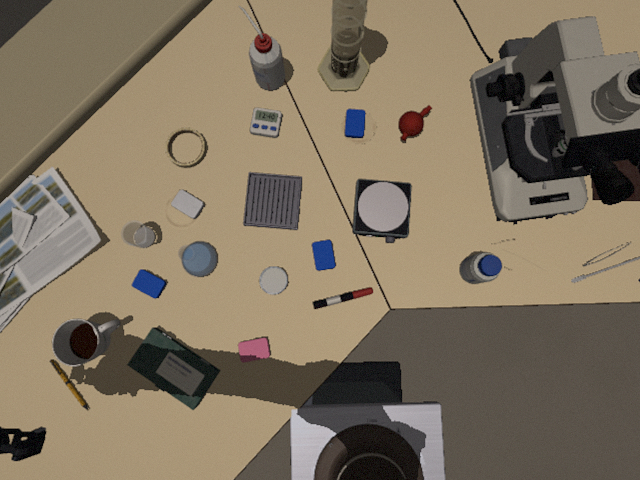

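View pics/side0.png

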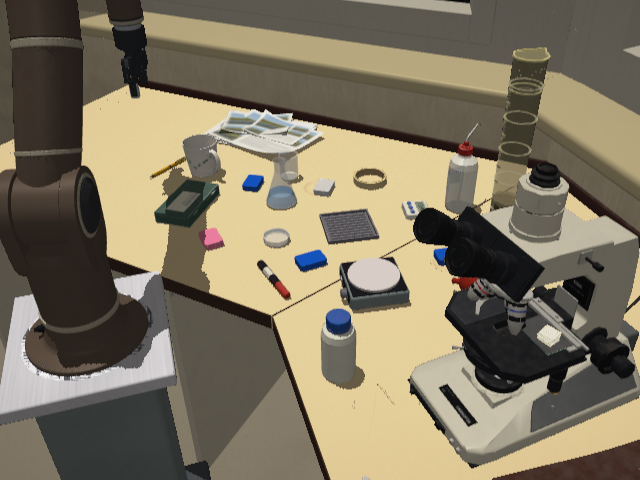

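```bash
cat > h.py <<'E'
from rig import *
import cv2,numpy as np
from scipy.spatial.transform import Rotation as R
def cam(f):
    Rm=R.from_euler('xyz',f["rotation"]).as_matrix()@np.diag([1,-1,-1]) # cv->world
    return np.array(f["mtx"]),Rm,np.array(f["origin"])
def cast(f,px,z):
    K,Rm,o=cam(f); px=np.atleast_2d(np.array(px,float))
    d=(Rm@np.linalg.inv(K)@np.c_[px,np.ones(len(px))].T).T
    return o+d*((z-o[2])/d[:,2])[:,None]
def proj(f,P):
    K,Rm,o=cam(f); p=(K@Rm.T@(np.atleast_2d(P)-o).T).T
    return p[:,:2]/p[:,2:]
def tri(f1,p1,f2,p2):
    a=[]
    for f in(f1,f2):
        K,Rm,o=cam(f);a.append(K@np.c_[Rm.T,-Rm.T@o])
    X=cv2.triangulatePoints(a[0],a[1],np.array(p1,float).reshape(2,1),np.array(p2,float).reshape(2,1)).ravel()
    return X[:3]/X[3]
def crop(f,x0,y0,x1,y1,k,name):
    cv2.imwrite("pics/"+name,cv2.resize(f["pixels"][y0:y1,x0:x1],None,fx=k,fy=k,interpolation=cv2.INTER_CUBIC))
E
python3 - <<'E'
from h import *
t=grab_frame("top");s=grab_frame("side");np.savez("f0.npz")
import pickle;pickle.dump((t,s),open("f0.pkl","wb"))
crop(t,110,160,310,310,4,"c_top.png")
crop(s,200,130,440,310,3.33,"c_side.png")
crop(t,330,160,530,310,4,"c_top2.png")
print(cast(t,[[370,450],[383,207],[273,201],[323,255],[390,309]],0), proj(s,[[0,0,0],[.3,-.0,0]]))
E
```

```text
[[ 0.05971888 -0.00711452  0.        ]
 [ 0.5731679  -0.05735228  0.        ]
 [ 0.59373111  0.18629683  0.        ]
 [ 0.47005642  0.07873161  0.        ]
 [ 0.34897702 -0.06234126  0.        ]] [[ 88.30703988 332.39140981]
 [241.39539475 300.99432369]]
```

View pics/c_top.png

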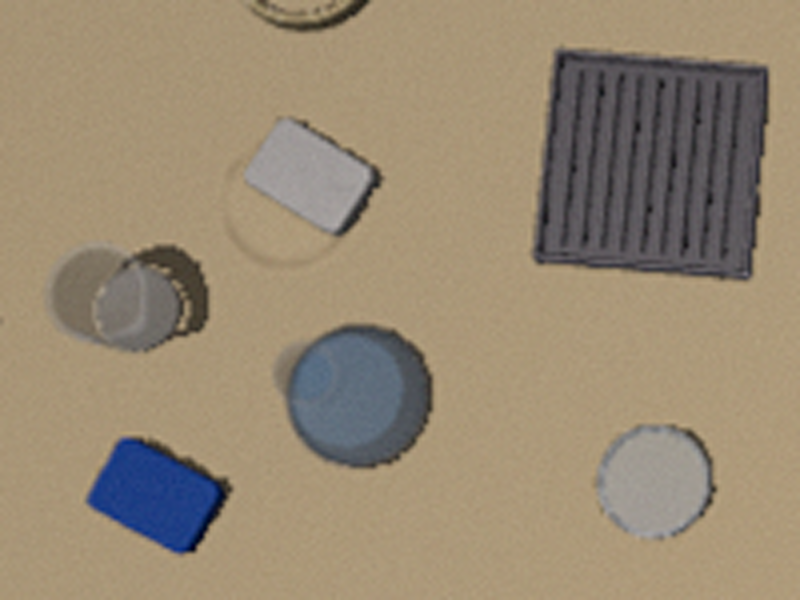

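View pics/c_side.png

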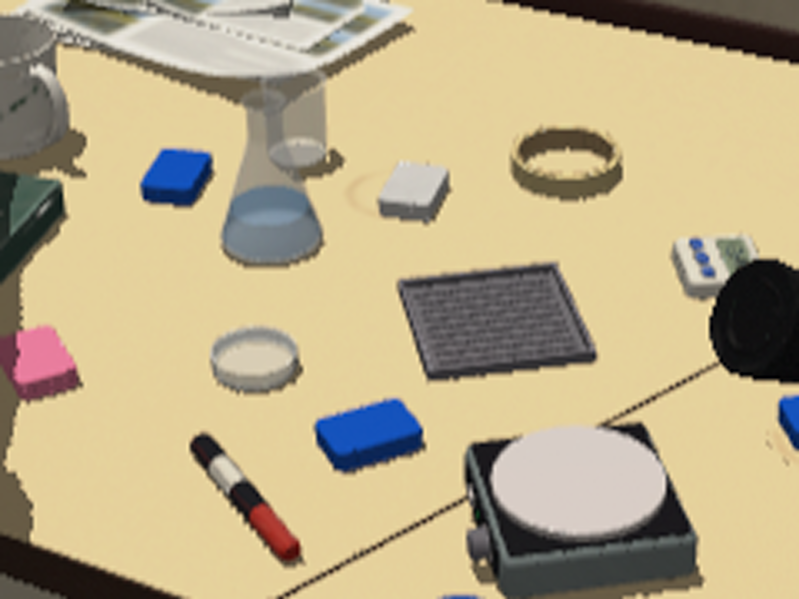

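View pics/c_top2.png

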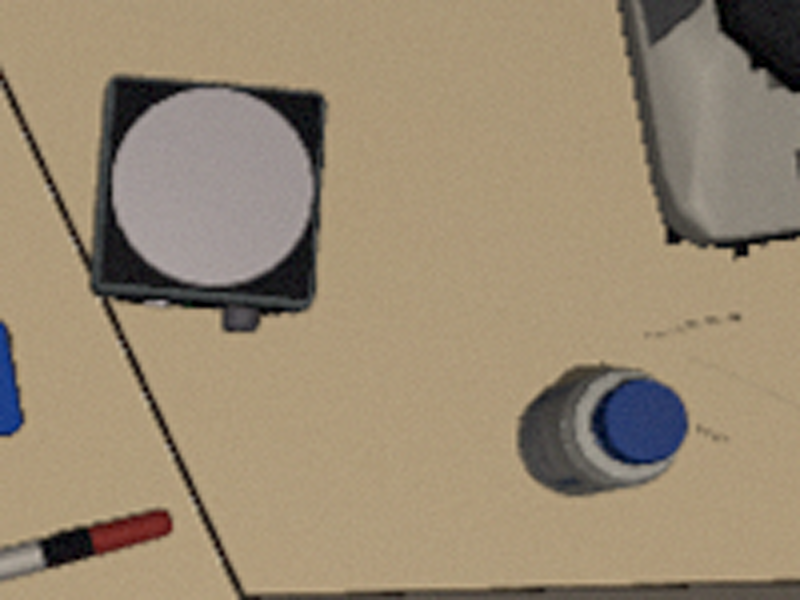

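Run:
```python
from h import *
import pickle
t,s=pickle.load(open("f0.pkl","rb"))
im=t["pixels"];hsv=cv2.cvtColor(im,cv2.COLOR_BGR2HSV)
def big(m,x0,y0,x1,y1):
    mm=np.zeros_like(m);mm[y0:y1,x0:x1]=m[y0:y1,x0:x1]
    c=cv2.findContours(mm,cv2.RETR_EXTERNAL,cv2.CHAIN_APPROX_NONE)[0]
    return max(c,key=cv2.contourArea)
br=((hsv[...,1]<50)&(hsv[...,2]>120)).astype(np.uint8)*255
def circ(m,box,z,name):
    c=big(m,*box);P=cast(t,c[:,0,:],z)[:,:2].astype(np.float32)
    (x,y),(a,b),_=cv2.fitEllipse(P);(ex,ey),r=cv2.minEnclosingCircle(P)
    print(name,cv2.fitEllipse(c)[0],"xy",x,y,"axes",a,b)
circ(br,(350,178,415,240),.045,"plate")
circ(br,(255,262,292,298),.015,"dish")
blue=((hsv[...,0]>100)&(hsv[...,0]<130)&(hsv[...,1]>120)).astype(np.uint8)*255
circ(blue,(470,250,510,285),.132,"cap")
c=big(br,165,188,208,222);r=cv2.minAreaRect(cast(t,c[:,0,:],.016)[:,:2].astype(np.float32));print("tin",r,cv2.boundingRect(c))
dk=(hsv[...,2]<115).astype(np.uint8)*255
c=big(dk,240,165,306,235);P=cast(t,c[:,0,:],.010)[:,:2].astype(np.float32);print("tray",cv2.minAreaRect(P))
c=big(dk,350,174,416,240);P=cast(t,c[:,0,:],.045)[:,:2].astype(np.float32);print("stir",cv2.minAreaRect(P))
# flask: side liquid + top
fl=((hsv[...,0]>85)&(hsv[...,0]<125)&(hsv[...,1]>40)&(hsv[...,1]<200)).astype(np.uint8)*255
circ(fl,(175,235,225,280),0.0,"flaskbase?")
crop(t,110,210,230,290,6.6,"c3.png");crop(s,250,140,330,220,7,"c4.png")
```

```text
plate (382.48834228515625, 206.264892578125) xy 0.5664775371551514 -0.05064374580979347 axes 0.10437420010566711 0.10445494204759598
dish (272.5128173828125, 279.96240234375) xy 0.41781026124954224 0.1888732761144638 axes 0.05825385823845863 0.05949374660849571
cap (489.5264587402344, 265.18603515625) xy 0.4275984764099121 -0.2411908507347107 axes 0.03830399364233017 0.04261524975299835
tin ((0.590636134147644, 0.37486618757247925), (0.061035774648189545, 0.04330369830131531), 56.73922348022461) (171, 189, 32, 29)
tray ((0.592613697052002, 0.18605788052082062), (0.12049934267997742, 0.12016478925943375), 83.45575714111328)
stir ((0.5576584935188293, -0.045346759259700775), (0.12439122051000595, 0.1316591054201126), 83.45032501220703)
flaskbase? (196.5086669921875, 257.630615234375) xy 0.47221070528030396 0.3559311628341675 axes 0.05870258808135986 0.06652086973190308
```

View pics/c3.png

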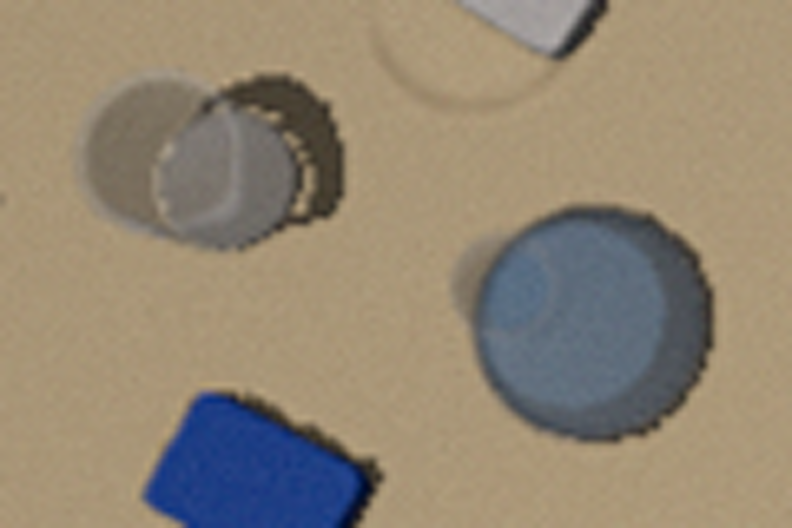

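View pics/c4.png

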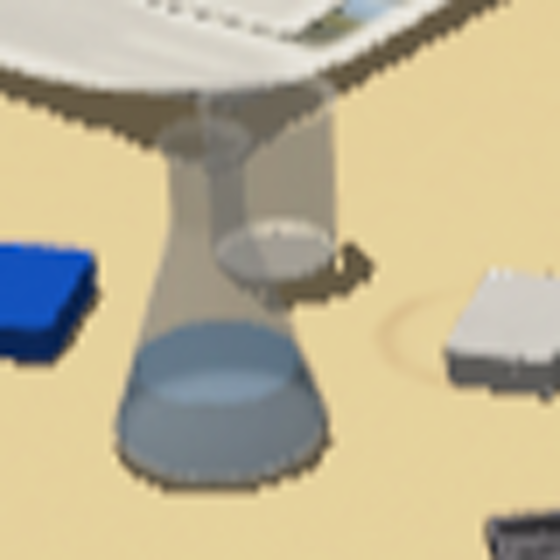

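Run:
```python
from h import *
import pickle
t,s=pickle.load(open("f0.pkl","rb"))
def big(m,x0,y0,x1,y1):
    mm=np.zeros_like(m);mm[y0:y1,x0:x1]=m[y0:y1,x0:x1]
    return max(cv2.findContours(mm,cv2.RETR_EXTERNAL,cv2.CHAIN_APPROX_NONE)[0],key=cv2.contourArea)
hsv=cv2.cvtColor(s["pixels"],cv2.COLOR_BGR2HSV)
br=((hsv[...,1]<45)&(hsv[...,2]>170)).astype(np.uint8)*255
blue=((hsv[...,0]>100)&(hsv[...,0]<130)&(hsv[...,1]>120)).astype(np.uint8)*255
for n,b,z in(("plate",(340,255,405,295),.045),("dish",(258,225,295,245),.015),("tin",(312,175,338,192),.016)):
    c=big(br,*b);P=cast(s,c[:,0,:],z)[:,:2].astype(np.float32);print(n,cv2.boundingRect(c),cv2.minAreaRect(P),cv2.fitEllipse(P)[:2])
c=cv2.minAreaRect(cast(s,big(blue,320,305,356,338)[:,0,:],.132)[:,:2].astype(np.float32));print("cap",c)
g=lambda x,y,x0,y0,k:(x0+(x+.5)/k-.5,y0+(y+.5)/k-.5)
fb=g(593,322,110,210,6.6);fr=g(502,287,110,210,6.6);bb=g(228,178,110,210,6.6);brm=g(160,152,110,210,6.6)
print("top: flask",cast(t,fb,0),cast(t,fr,.122),"beaker",cast(t,bb,0),cast(t,brm,.07))
fb2=g(224,435,250,140,7);fr2=g(206,142,250,140,7);bb2=g(276,250,250,140,7)
print("side: flask",cast(s,fb2,0),cast(s,fr2,.122),"beaker",cast(s,bb2,0))
print(tri(t,fr,s,fr2))
tr=[(118,265),(556,265),(594,352),(430,377)]
k=3.33
trp=[(200+a/k,130+b/k) for a,b in((400,283),(556,264),(595,354),(430,377))]
P=cast(s,trp,.01);print("tray side",P,P.mean(0))
for nm,f,b in(("b_top.png",t,(118,212,165,258)),("b_side.png",s,(270,140,305,172))):
    x0,y0,x1,y1=b;c=f["pixels"][y0:y1,x0:x1].astype(float);lo,hi=np.percentile(c,(1,99));c=np.clip((c-lo)/(hi-lo)*255,0,255).astype(np.uint8)
    cv2.imwrite("pics/"+nm,cv2.resize(c,None,fx=12,fy=12,interpolation=cv2.INTER_CUBIC))
```

```text
plate (348, 258, 52, 33) ((0.5671708583831787, -0.052023351192474365), (0.10577572137117386, 0.1040651872754097), 71.1418685913086) ((0.5666894316673279, -0.05107761546969414), (0.10366857051849365, 0.10465977340936661))
dish (263, 232, 25, 11) ((0.4155784249305725, 0.181226909160614), (0.048707276582717896, 0.04629266634583473), 14.314200401306152) ((0.41540423035621643, 0.1816481053829193), (0.04024653136730194, 0.05384179949760437))
tin (314, 178, 20, 14) ((0.5918746590614319, 0.3770984709262848), (0.06334199011325836, 0.040647175163030624), 56.770416259765625) ((0.591344952583313, 0.37686967849731445), (0.046074770390987396, 0.06674417108297348))
cap ((0.4247994124889374, -0.2553434669971466), (0.05810275301337242, 0.039877381175756454), 72.07102966308594)
top: flask [[0.47028592 0.34953951 0.        ]] [[0.46885118 0.34937105 0.122     ]] beaker [[0.52202667 0.47171629 0.        ]] [[0.52051254 0.4702395  0.07      ]]
side: flask [[0.47130836 0.35326152 0.        ]] [[0.47069189 0.34964896 0.122     ]] beaker [[0.52397972 0.48231091 0.        ]]
[0.4698292  0.34916629 0.12226559]
tray side [[0.5425502  0.24665849 0.01      ]
 [0.65998431 0.23511972 0.01      ]
 [0.64482055 0.11620223 0.01      ]
 [0.52765887 0.12571438 0.01      ]] [0.59375348 0.18092371 0.01      ]
```

View pics/b_top.png

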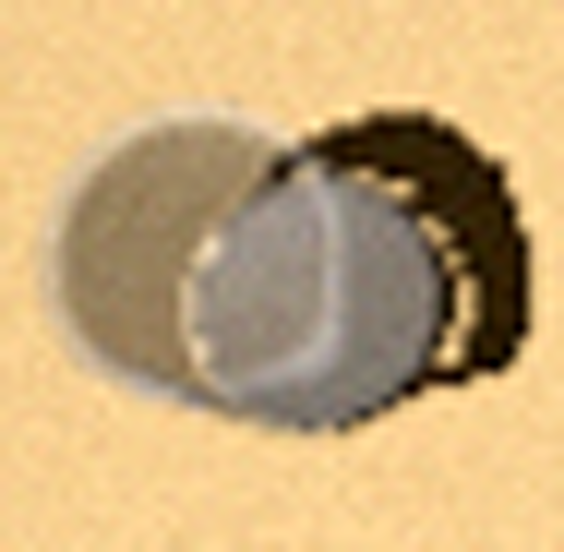

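View pics/b_side.png

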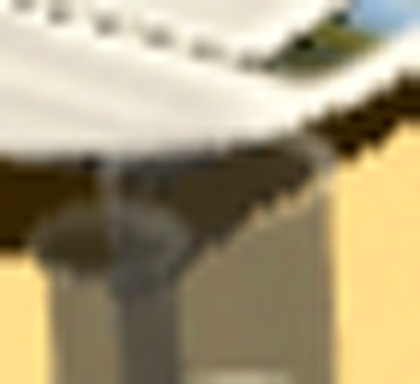

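Run:
```python
from h import *
import pickle
t,s=pickle.load(open("f0.pkl","rb"))
out=[]
for f,b in((t,(255,262,293,298)),(s,(257,222,295,258))):
    x0,y0,x1,y1=b;c=f["pixels"][y0:y1,x0:x1].astype(float);lo,hi=np.percentile(c,(1,99));c=np.clip((c-lo)/(hi-lo)*255,0,255).astype(np.uint8)
    out.append(cv2.resize(c,(395,380),interpolation=cv2.INTER_CUBIC))
cv2.imwrite("pics/d.png",np.hstack(out))
```

```text
(no output)
```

View pics/d.png

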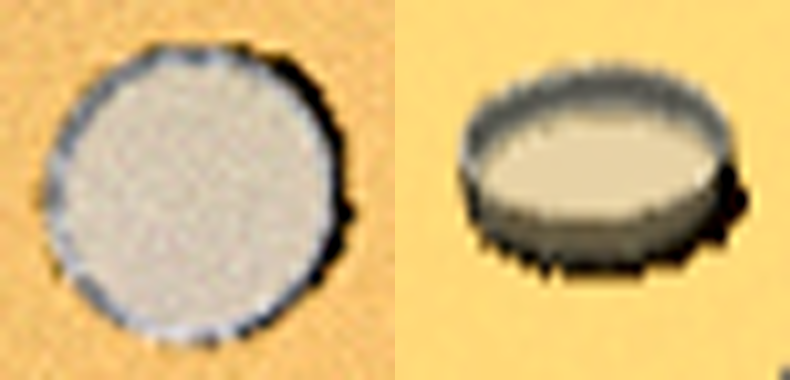

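```bash
cat >> h.py <<'E'
def mv(x,y,z,psi):
    """linear/twist from current measured pose to tool-down target, psi deg"""
    st=get_state();p=np.array(st["position"]);Rc=R.from_euler('xyz',st["orientation"])
    Rt=R.from_euler('xyz',[-np.pi/2,0,np.deg2rad(psi)])
    print("t%.2f"%st["clock"],"pos",p.round(4),"psi",np.rad2deg(st["orientation"][2]).round(1),"w",round(st["width"],4),"F",np.round(st["ft_force"],1))
    print(" lin",Rc.inv().apply(np.array([x,y,z])-p).round(4),"tw",(Rc.inv()*Rt).as_rotvec().round(3))
E
python3 -c "
from h import *
mv(.591,.375,.12,-123.3)"
```

```text
t0.20 pos [0.1743 0.5999 0.2308] psi -16.2 w 0.0853 F [-0.3  0.1 -0.1]
 lin [ 0.4628  0.1109 -0.0996] tw [1.000e-03 1.869e+00 1.000e-03]
```

Request:
carry_out(commands=[{"linear": [0.463,0.07,-0.1],"twist": [0,1.869,0]},{"linear": [0.463,0.07,-0.1],"twist": [0,1.869,0]},{"linear": [0.463,0.07,-0.1],"twist": [0,1.869,0]},{"linear": [0.463,0.07,-0.1],"twist": [0,1.869,0]},{"linear": [0.463,0.07,-0.1],"twist": [0,1.869,0]},{"linear": [0.463,0.07,-0.1],"twist": [0,1.869,0]},{"linear": [0.463,0.07,-0.1],"twist": [0,1.869,0]},{"linear": [0.463,0.07,-0.1],"twist": [0,1.869,0]},{"linear": [0.463,0.07,-0.1],"twist": [0,1.869,0]},{"linear": [0.463,0.07,-0.1],"twist": [0,1.869,0]}], claw=-1, newtons=30)

```text
clock: 1.45
position: [0.5916, 0.3741, 0.1606]
orientation: [-1.571, -0.001, -2.159]
ft_force: [0.3, 0.3, -0.4]
width: 0.0858
```

```bash
python3 -c "
from h import *
mv(.591,.375,.002,-123.3)"
```

```text
t1.45 pos [0.5916 0.3741 0.1606] psi -123.7 w 0.0858 F [ 0.3  0.3 -0.4]
 lin [-0.0005  0.1586 -0.0009] tw [ 0.    -0.007  0.001]
```

Request:
carry_out(commands=[{"linear": [0,0.06,0],"twist": [0,0,0]},{"linear": [0,0.11,-0.001],"twist": [0,0,0]},{"linear": [0,0.14,-0.001],"twist": [0,0,0]},{"linear": [0,0.155,-0.001],"twist": [0,0,0]},{"linear": [0,0.1585,-0.001],"twist": [0,0,0]},{"linear": [0,0.1585,-0.001],"twist": [0,0,0]}])

```text
clock: 2.2
position: [0.591, 0.3759, 0.0039]
orientation: [-1.57, 0.002, -2.152]
ft_force: [-0.3, 0.1, 0.5]
width: 0.0855
```

Request:
carry_out(commands=[{"linear": [0,0,0],"twist": [0,0,0]},{"linear": [0,0,0],"twist": [0,0,0]},{"linear": [0,0,0],"twist": [0,0,0]},{"linear": [0,0,0],"twist": [0,0,0]},{"linear": [0,0,0],"twist": [0,0,0]},{"linear": [0,0,0],"twist": [0,0,0]}], claw=1, newtons=30)

```text
clock: 2.95
position: [0.5907, 0.3758, 0.0037]
orientation: [-1.571, 0.001, -2.152]
ft_force: [-1.7, -1.1, 5.9]
width: 0.0426
```

Request:
carry_out(commands=[{"linear": [0,-0.02,0],"twist": [0,0,0]},{"linear": [0,-0.08,0],"twist": [0,0,0]},{"linear": [0,-0.1,0],"twist": [0,0,0]},{"linear": [0,-0.1,0],"twist": [0,0,0]}])

```text
clock: 3.45
position: [0.5913, 0.3761, 0.1053]
orientation: [-1.57, 0.004, -2.152]
ft_force: [0.3, -0.1, -1.2]
width: 0.0424
```

```bash
python3 -c "
from h import *
mv(.6642,.0582,.104,-96.4)"
```

```text
t3.45 pos [0.5913 0.3761 0.1053] psi -123.3 w 0.0424 F [ 0.3 -0.1 -1.2]
 lin [0.2257 0.0008 0.2354] tw [-0.002 -0.469 -0.003]
```

Request:
carry_out(commands=[{"linear": [0.226,0,0.235],"twist": [0,-0.469,0]},{"linear": [0.226,0,0.235],"twist": [0,-0.469,0]},{"linear": [0.226,0,0.235],"twist": [0,-0.469,0]},{"linear": [0.226,0,0.235],"twist": [0,-0.469,0]},{"linear": [0.226,0,0.235],"twist": [0,-0.469,0]},{"linear": [0.226,0,0.235],"twist": [0,-0.469,0]},{"linear": [0.226,0,0.235],"twist": [0,-0.469,0]}])

```text
clock: 4.32
position: [0.6619, 0.0565, 0.1014]
orientation: [-1.573, -0.001, -1.685]
ft_force: [-0.2, 0.2, -0.8]
width: 0.0422
```

```bash
python3 -c "
from h import *
mv(.6642,.0582,.0045,-96.4)"
```

```text
t4.33 pos [0.6619 0.0565 0.1014] psi -96.5 w 0.0422 F [-0.2  0.2 -0.8]
 lin [-0.002   0.0969  0.0023] tw [ 0.002 -0.003  0.001]
```

Request:
carry_out(commands=[{"linear": [0,0.04,0],"twist": [0,0,0]},{"linear": [0,0.075,0],"twist": [0,0,0]},{"linear": [0,0.085,0],"twist": [0,0,0]},{"linear": [0,0.085,0],"twist": [0,0,0]}])

```text
clock: 4.82
position: [0.6621, 0.0593, 0.0173]
orientation: [-1.572, 0.0, -1.681]
ft_force: [0.5, 0.2, -0.8]
width: 0.0425
```

```bash
python3 -c "
from h import *
mv(.6642,.0582,.0045,-96.4)"
```

```text
t4.83 pos [0.6621 0.0593 0.0173] psi -96.3 w 0.0425 F [ 0.5  0.2 -0.8]
 lin [0.0009 0.0127 0.0022] tw [ 0.001  0.002 -0.   ]
```

Request:
carry_out(commands=[{"linear": [0.001,0.007,0.002],"twist": [0,0,0]},{"linear": [0.001,0.0125,0.002],"twist": [0,0,0]},{"linear": [0.001,0.0125,0.002],"twist": [0,0,0]},{"linear": [0.001,0.0125,0.002],"twist": [0,0,0]}])

```text
clock: 5.32
position: [0.6647, 0.0563, 0.0056]
orientation: [-1.57, 0.0, -1.683]
ft_force: [0.4, 0.2, -0.5]
width: 0.0424
```

Request:
carry_out(commands=[{"linear": [0,0,0],"twist": [0,0,0]},{"linear": [0,0,0],"twist": [0,0,0]},{"linear": [0,0,0],"twist": [0,0,0]},{"linear": [0,0,0],"twist": [0,0,0]},{"linear": [0,-0.04,0],"twist": [0,0,0]},{"linear": [0,-0.1,0],"twist": [0,0,0]},{"linear": [0,-0.11,0],"twist": [0,0,0]}], claw=-1)

```text
clock: 6.2
position: [0.6673, 0.0562, 0.1201]
orientation: [-1.564, 0.002, -1.683]
ft_force: [-0.5, 0.8, -0.3]
width: 0.0853
```

```bash
python3 -c "
from h import *
mv(.418,.188,.12,-65.8)"
```

```text
t6.20 pos [0.6673 0.0562 0.1201] psi -96.4 w 0.0853 F [-0.5  0.8 -0.3]
 lin [-0.103  -0.0016 -0.2625] tw [-0.008 -0.535  0.   ]
```

Request:
carry_out(commands=[{"linear": [-0.103,0,-0.262],"twist": [0,-0.535,0]},{"linear": [-0.103,0,-0.262],"twist": [0,-0.535,0]},{"linear": [-0.103,0,-0.262],"twist": [0,-0.535,0]},{"linear": [-0.103,0,-0.262],"twist": [0,-0.535,0]},{"linear": [-0.103,0,-0.262],"twist": [0,-0.535,0]},{"linear": [-0.103,0,-0.262],"twist": [0,-0.535,0]},{"linear": [-0.103,0.0,-0.262],"twist": [0,-0.535,0]}])

```text
clock: 7.08
position: [0.4164, 0.1878, 0.1153]
orientation: [-1.57, -0.0, -1.148]
ft_force: [0.8, 0.1, -0.8]
width: 0.0853
```

Run:
```python
from h import *
t=grab_frame("top");s=grab_frame("side")
crop(t,260,140,420,260,5,"t1.png")
hsv=cv2.cvtColor(t["pixels"],cv2.COLOR_BGR2HSV)
br=((hsv[...,1]<50)&(hsv[...,2]>120)).astype(np.uint8)*255
m=np.zeros_like(br);m[150:195,305:352]=br[150:195,305:352]
c=max(cv2.findContours(m,cv2.RETR_EXTERNAL,cv2.CHAIN_APPROX_NONE)[0],key=cv2.contourArea)
print("tin",cv2.minAreaRect(cast(t,c[:,0,:],.016)[:,:2].astype(np.float32)))
mv(.418,.188,.002,-65.8)
```

```text
tin ((0.664547324180603, 0.05583086609840393), (0.06333871930837631, 0.04275616630911827), 83.8248519897461)
t7.17 pos [0.4168 0.1874 0.1152] psi -65.9 w 0.0853 F [-0.4  0.1 -0.4]
 lin [-1.000e-04  1.132e-01  1.300e-03] tw [-0.    -0.001  0.   ]
```

View pics/t1.png

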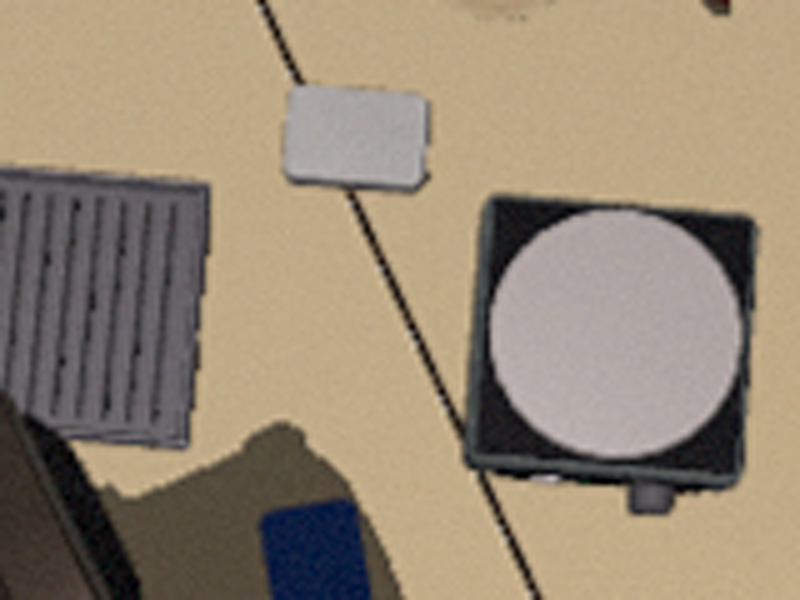

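The tin stands behind the gap, long side parallel to the row (crop px 357,137), measured at (0.6645, 0.0558), as planned. Next is the dish.

Request:
carry_out(commands=[{"linear": [0,0.05,0.001],"twist": [0,0,0]},{"linear": [0,0.09,0.001],"twist": [0,0,0]},{"linear": [0,0.108,0.001],"twist": [0,0,0]},{"linear": [0,0.113,0.001],"twist": [0,0,0]},{"linear": [0,0.113,0.001],"twist": [0,0,0]},{"linear": [0,0.113,0.001],"twist": [0,0,0]}])

```text
clock: 7.92
position: [0.4174, 0.1886, 0.0031]
orientation: [-1.569, 0.0, -1.148]
ft_force: [-0.0, 0.6, 0.3]
width: 0.086
```

Request:
carry_out(commands=[{"linear": [0,0,0],"twist": [0,0,0]},{"linear": [0,0,0],"twist": [0,0,0]},{"linear": [0,0,0],"twist": [0,0,0]},{"linear": [0,0,0],"twist": [0,0,0]},{"linear": [0,0,0],"twist": [0,0,0]},{"linear": [0,0,0],"twist": [0,0,0]}], claw=1, newtons=20)

```text
clock: 8.68
position: [0.4171, 0.1888, 0.0034]
orientation: [-1.569, 0.0, -1.148]
ft_force: [-2.0, -1.7, 11.5]
width: 0.0617
```

Run:
```python
from h import *
t=grab_frame("top");s=grab_frame("side")
crop(s,200,180,360,300,5,"s2.png")
mv(.6645,.0558,.13,-96.4)
```

```text
t8.78 pos [0.4171 0.1887 0.0034] psi -65.8 w 0.0617 F [-1.2 -1.8 11.6]
 lin [ 0.2227 -0.1265  0.1713] tw [-0.001  0.535 -0.001]
```

View pics/s2.png

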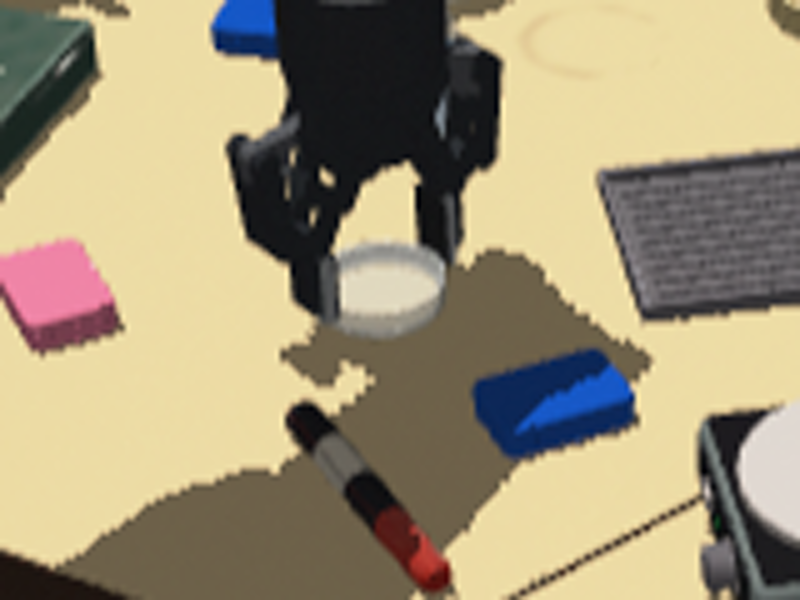

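The dish sits between the fingers (crop px 385,290); the opening of 61.7 mm matches its size. Lifting.

Request:
carry_out(commands=[{"linear": [0,-0.015,0],"twist": [0,0,0]},{"linear": [0,-0.05,0],"twist": [0,0,0]},{"linear": [0,-0.1,0],"twist": [0,0,0]},{"linear": [0,-0.11,0],"twist": [0,0,0]}])

```text
clock: 9.28
position: [0.4183, 0.1893, 0.1159]
orientation: [-1.565, 0.001, -1.148]
ft_force: [0.6, 0.4, -0.5]
width: 0.0614
```

Run:
```python
from h import *
s=grab_frame("side")
crop(s,200,130,360,250,5,"s3.png")
mv(.6645,.0558,.10,-96.4)
```

```text
t9.32 pos [0.418  0.1893 0.1155] psi -65.8 w 0.0614 F [ 0.  -0.8  0.9]
 lin [0.2229 0.0161 0.1699] tw [-0.005  0.535 -0.002]
```

View pics/s3.png

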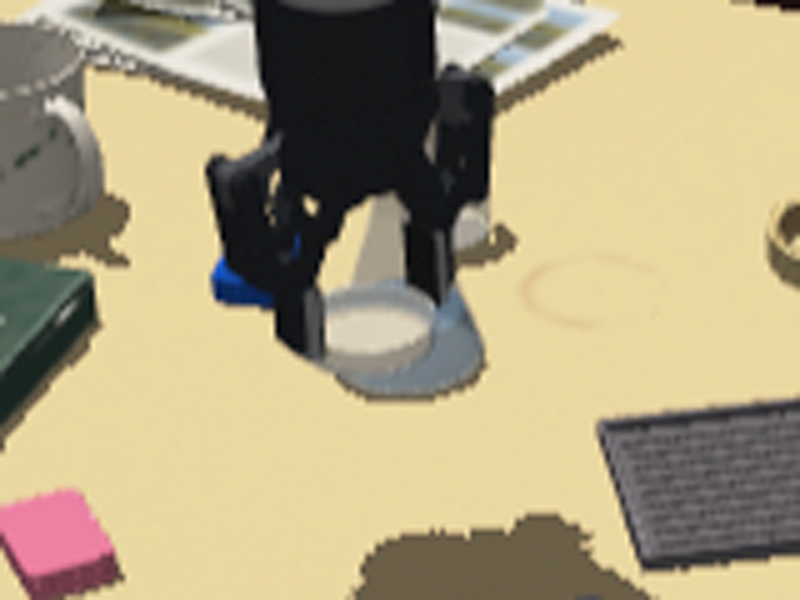

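The dish is held level (crop px 378,325). Carrying it to the tin.

Request:
carry_out(commands=[{"linear": [0.223,0.016,0.17],"twist": [0,0.535,0]},{"linear": [0.223,0.016,0.17],"twist": [0,0.535,0]},{"linear": [0.223,0.016,0.17],"twist": [0,0.535,0]},{"linear": [0.223,0.016,0.17],"twist": [0,0.535,0]},{"linear": [0.223,0.016,0.17],"twist": [0,0.535,0]},{"linear": [0.223,0.016,0.17],"twist": [0,0.535,0]},{"linear": [0.223,0.016,0.17],"twist": [0,0.535,0]}])

```text
clock: 10.2
position: [0.6618, 0.0554, 0.095]
orientation: [-1.573, -0.0, -1.682]
ft_force: [-0.5, -0.3, -0.1]
width: 0.0616
```

```bash
python3 -c "
from h import *
mv(.6645,.0558,.030,-96.4)"
```

```text
t10.20 pos [0.6618 0.0554 0.095 ] psi -96.4 w 0.0616 F [-0.5 -0.3 -0.1]
 lin [-0.0007  0.065   0.0028] tw [0.003 0.    0.   ]
```

Request:
carry_out(commands=[{"linear": [0,0.03,0.001],"twist": [0,0,0]},{"linear": [0,0.055,0.001],"twist": [0,0,0]},{"linear": [0,0.06,0.001],"twist": [0,0,0]},{"linear": [0,0.06,0.001],"twist": [0,0,0]}])

```text
clock: 10.7
position: [0.6638, 0.0555, 0.0366]
orientation: [-1.571, 0.0, -1.682]
ft_force: [0.3, 0.6, -0.1]
width: 0.0614
```

```bash
python3 -c "
from h import *
mv(.6645,.0558,.020,-96.4)"
```

```text
t10.70 pos [0.6638 0.0555 0.0366] psi -96.4 w 0.0614 F [ 0.3  0.6 -0.1]
 lin [-0.0003  0.0166  0.0007] tw [ 0.     0.001 -0.   ]
```

Request:
carry_out(commands=[{"linear": [0,0.01,0.001],"twist": [0,0,0]},{"linear": [0,0.016,0.001],"twist": [0,0,0]},{"linear": [0,0.016,0.001],"twist": [0,0,0]},{"linear": [0,0.016,0.001],"twist": [0,0,0]}])

```text
clock: 11.2
position: [0.6652, 0.0545, 0.0203]
orientation: [-1.571, -0.0, -1.683]
ft_force: [-0.9, -0.5, -0.6]
width: 0.0614
```

Request:
carry_out(commands=[{"linear": [0,0,0],"twist": [0,0,0]},{"linear": [0,0,0],"twist": [0,0,0]},{"linear": [0,0,0],"twist": [0,0,0]},{"linear": [0,0,0],"twist": [0,0,0]},{"linear": [0,-0.04,0],"twist": [0,0,0]},{"linear": [0,-0.1,0],"twist": [0,0,0]},{"linear": [0,-0.12,0],"twist": [0,0,0]}], claw=-1)

```text
clock: 12.08
position: [0.6671, 0.0544, 0.1445]
orientation: [-1.565, 0.001, -1.683]
ft_force: [0.2, -0.2, -0.0]
width: 0.0855
```

```bash
python3 -c "
from h import *
mv(.521,.471,.15,-124)"
```

```text
t12.07 pos [0.6671 0.0544 0.1445] psi -96.4 w 0.0855 F [ 0.2 -0.2 -0. ]
 lin [-0.3976 -0.0061 -0.1919] tw [-0.005  0.481 -0.003]
```

Request:
carry_out(commands=[{"linear": [-0.398,-0.006,-0.192],"twist": [0,0.481,0]},{"linear": [-0.398,-0.006,-0.192],"twist": [0,0.481,0]},{"linear": [-0.398,-0.006,-0.192],"twist": [0,0.481,0]},{"linear": [-0.398,-0.006,-0.192],"twist": [0,0.481,0]},{"linear": [-0.398,-0.006,-0.192],"twist": [0,0.481,0]},{"linear": [-0.398,-0.006,-0.192],"twist": [0,0.481,0]},{"linear": [-0.398,-0.006,-0.192],"twist": [0,0.481,0]},{"linear": [-0.398,-0.006,-0.192],"twist": [0,0.481,0]},{"linear": [-0.398,-0.006,-0.192],"twist": [0,0.481,0]}])

```text
clock: 13.2
position: [0.5184, 0.4714, 0.1456]
orientation: [-1.57, -0.001, -2.163]
ft_force: [0.4, 0.4, 0.7]
width: 0.0853
```

Run:
```python
from h import *
t=grab_frame("top");s=grab_frame("side")
import pickle;pickle.dump((t,s),open("f1.pkl","wb"))
crop(t,260,140,420,260,5,"t4.png")
crop(s,230,60,390,180,5,"s4.png")
mv(.521,.471,.040,-124)
```

```text
t13.30 pos [0.52   0.4695 0.1462] psi -124.1 w 0.0853 F [ 0.6 -0.6 -0. ]
 lin [-1.900e-03  1.062e-01 -1.000e-04] tw [-0.001 -0.002  0.001]
```

View pics/t4.png

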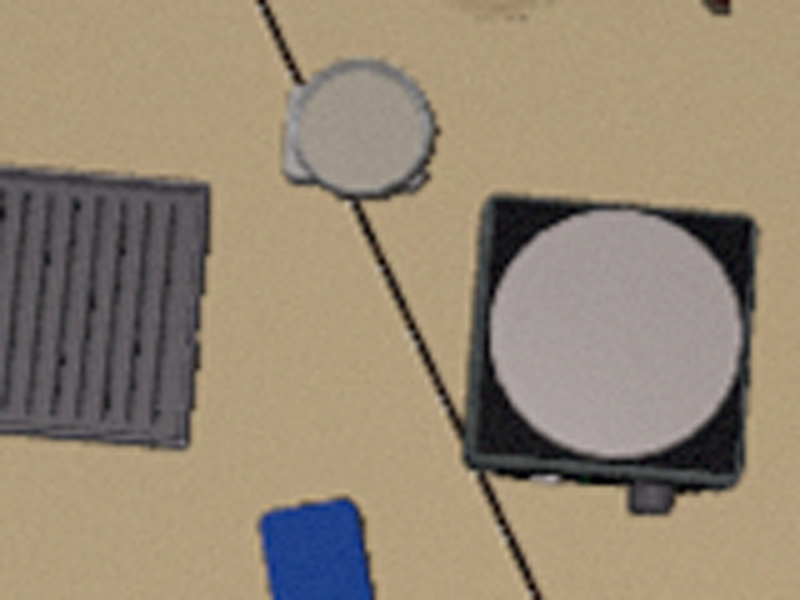

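View pics/s4.png

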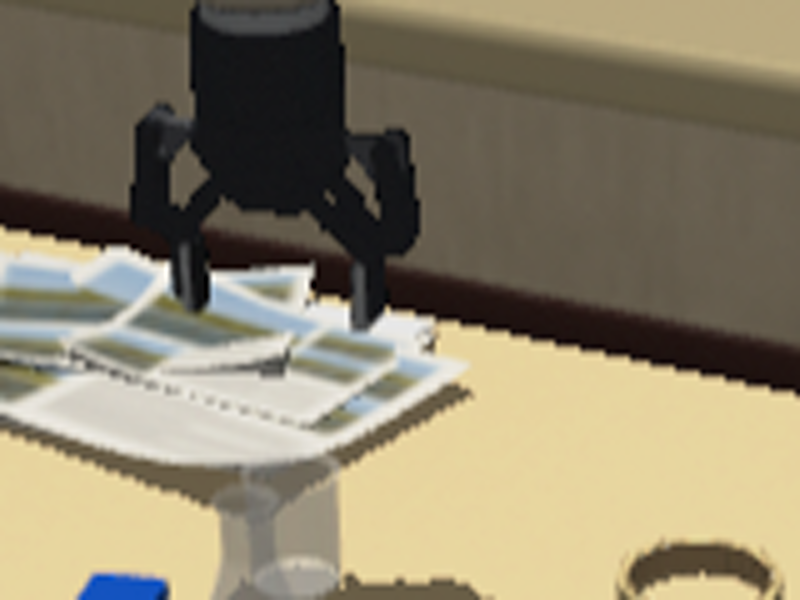

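Run:
```python
from h import *
import pickle
t,s=pickle.load(open("f1.pkl","rb"))
print(cast(t,[(260+366.5/5-.4,140+128/5-.4)],.031))
```

```text
[[0.66312837 0.0516487  0.031     ]]
```

Request:
carry_out(commands=[{"linear": [-0.001,0.04,0],"twist": [0,0,0]},{"linear": [-0.001,0.08,0],"twist": [0,0,0]},{"linear": [-0.001,0.1,0],"twist": [0,0,0]},{"linear": [-0.001,0.106,0],"twist": [0,0,0]},{"linear": [-0.001,0.106,0],"twist": [0,0,0]},{"linear": [-0.001,0.106,0],"twist": [0,0,0]}])

```text
clock: 14.05
position: [0.5203, 0.473, 0.0419]
orientation: [-1.57, 0.002, -2.164]
ft_force: [-0.5, 0.7, -0.3]
width: 0.0854
```

Request:
carry_out(commands=[{"linear": [0,0,0],"twist": [0,0,0]},{"linear": [0,0,0],"twist": [0,0,0]},{"linear": [0,0,0],"twist": [0,0,0]},{"linear": [0,0,0],"twist": [0,0,0]},{"linear": [0,0,0],"twist": [0,0,0]},{"linear": [0,0,0],"twist": [0,0,0]}], claw=1, newtons=25)

```text
clock: 14.8
position: [0.5199, 0.4729, 0.0413]
orientation: [-1.571, 0.002, -2.164]
ft_force: [-0.1, -0.1, 5.2]
width: 0.0513
```

Run:
```python
from h import *
t=grab_frame("top");s=grab_frame("side")
crop(s,230,100,330,175,8,"s5.png")
mv(.521,.471,.140,-124)
```

```text
t14.90 pos [0.5199 0.4728 0.0412] psi -124.0 w 0.0511 F [-0.2 -0.6  5.6]
 lin [ 0.0008 -0.0988  0.0019] tw [-0.     0.    -0.001]
```

View pics/s5.png

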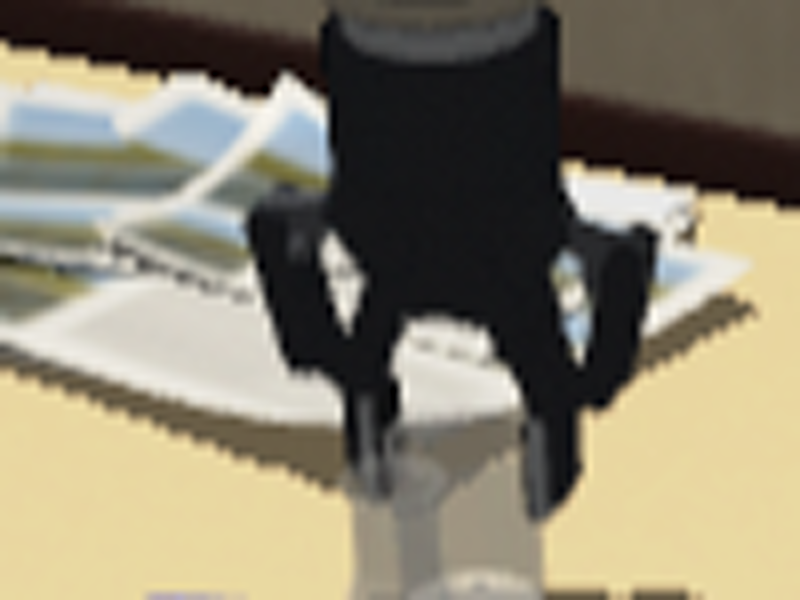

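Request:
carry_out(commands=[{"linear": [0,-0.01,0],"twist": [0,0,0]},{"linear": [0,-0.04,0],"twist": [0,0,0]},{"linear": [0,-0.09,0],"twist": [0,0,0]},{"linear": [0,-0.14,0],"twist": [0,0,0]},{"linear": [0,-0.16,0],"twist": [0,0,0]},{"linear": [0,-0.16,0],"twist": [0,0,0]}])

```text
clock: 15.65
position: [0.5197, 0.4727, 0.2013]
orientation: [-1.571, 0.002, -2.164]
ft_force: [0.8, 0.3, -1.3]
width: 0.0512
```

Run:
```python
from h import *
s=grab_frame("side")
crop(s,220,50,340,140,6.6,"s6.png")
mv(.5797,.0677,.20,-124)
```

```text
t15.70 pos [0.5188 0.4723 0.1994] psi -124.0 w 0.0515 F [-0.6 -0.4 -1.6]
 lin [ 0.3016 -0.0005  0.2765] tw [0.001 0.001 0.001]
```

View pics/s6.png

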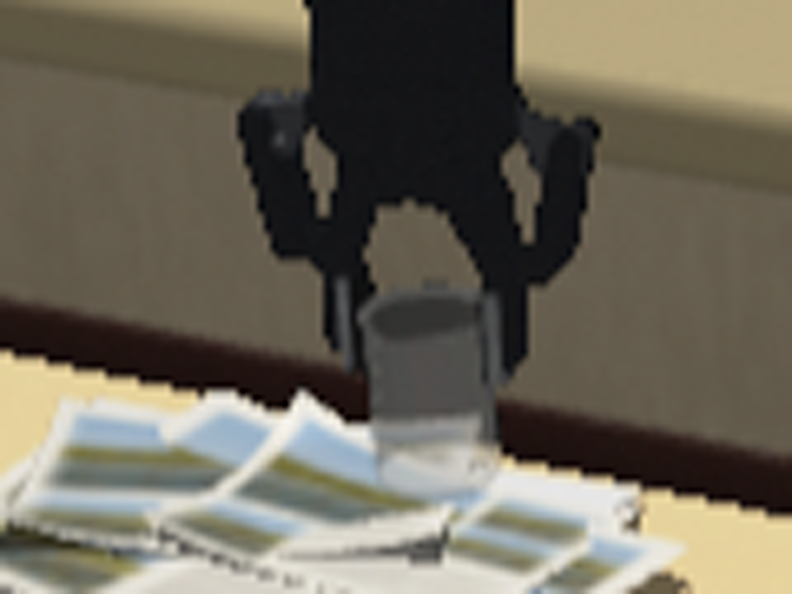

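The beaker is held, nearly upright (crop px 430,390). Carrying it to the row midpoint.

Request:
carry_out(commands=[{"linear": [0.03,0,0.028],"twist": [0,0,0]},{"linear": [0.07,0,0.065],"twist": [0,0,0]},{"linear": [0.11,0,0.102],"twist": [0,0,0]},{"linear": [0.15,0,0.138],"twist": [0,0,0]},{"linear": [0.19,0,0.174],"twist": [0,0,0]},{"linear": [0.23,0,0.211],"twist": [0,0,0]},{"linear": [0.265,0,0.243],"twist": [0,0,0]},{"linear": [0.29,0,0.266],"twist": [0,0,0]},{"linear": [0.302,0,0.277],"twist": [0,0,0]},{"linear": [0.302,0,0.277],"twist": [0,0,0]}])

```text
clock: 16.95
position: [0.5798, 0.0667, 0.1991]
orientation: [-1.572, -0.002, -2.165]
ft_force: [-0.3, 0.2, -1.1]
width: 0.051
```

```bash
python3 -c "
from h import *
mv(.5797,.0677,.06,-124)"
```

```text
t16.95 pos [0.5798 0.0667 0.1991] psi -124.1 w 0.051 F [-0.3  0.2 -1.1]
 lin [-0.001   0.1391 -0.0005] tw [ 0.001 -0.001  0.002]
```

Request:
carry_out(commands=[{"linear": [-0.001,0.03,0],"twist": [0,0,0]},{"linear": [-0.001,0.07,0],"twist": [0,0,0]},{"linear": [-0.001,0.11,0],"twist": [0,0,0]},{"linear": [-0.001,0.135,0],"twist": [0,0,0]},{"linear": [-0.001,0.135,0],"twist": [0,0,0]},{"linear": [-0.001,0.135,0],"twist": [0,0,0]}])

```text
clock: 17.7
position: [0.5814, 0.0692, 0.0659]
orientation: [-1.57, 0.001, -2.162]
ft_force: [0.1, 0.6, -0.7]
width: 0.0511
```

Run:
```python
from h import *
t=grab_frame("top")
crop(t,270,140,400,238,6,"t7.png")
mv(.5797,.0677,.0425,-124)
```

```text
t17.75 pos [0.5817 0.069  0.0664] psi -123.9 w 0.0512 F [ 0.4  0.2 -0.4]
 lin [ 0.0022  0.0239 -0.001 ] tw [-0.001  0.001 -0.001]
```

View pics/t7.png

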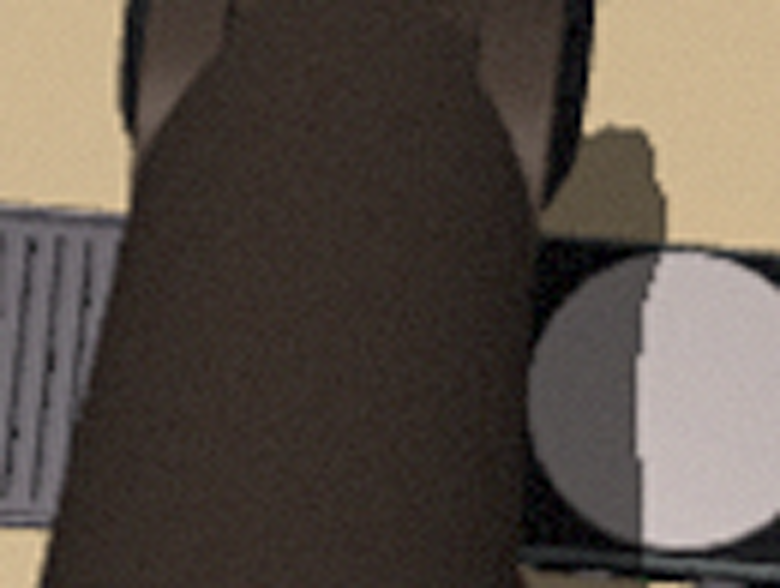

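The arm hides the spot from above, so I go on by pose and force.

Request:
carry_out(commands=[{"linear": [0.001,0.012,-0.001],"twist": [0,0,0]},{"linear": [0.001,0.02,-0.001],"twist": [0,0,0]},{"linear": [0.001,0.024,-0.001],"twist": [0,0,0]},{"linear": [0.001,0.0245,-0.001],"twist": [0,0,0]},{"linear": [0.001,0.0245,-0.001],"twist": [0,0,0]}])

```text
clock: 18.38
position: [0.5796, 0.0679, 0.0411]
orientation: [-1.571, 0.001, -2.164]
ft_force: [-1.5, 0.5, 4.1]
width: 0.0506
```

Run:
```python
from h import *
s=grab_frame("side")
crop(s,280,130,420,235,5.6,"s8.png")
mv(.5797,.0677,.0412,-124)
```

```text
t18.43 pos [0.5796 0.0679 0.0411] psi -124.0 w 0.0509 F [-2.4  0.8  4.9]
 lin [ 0.0001 -0.0001  0.0002] tw [ 0.  0. -0.]
```

View pics/s8.png

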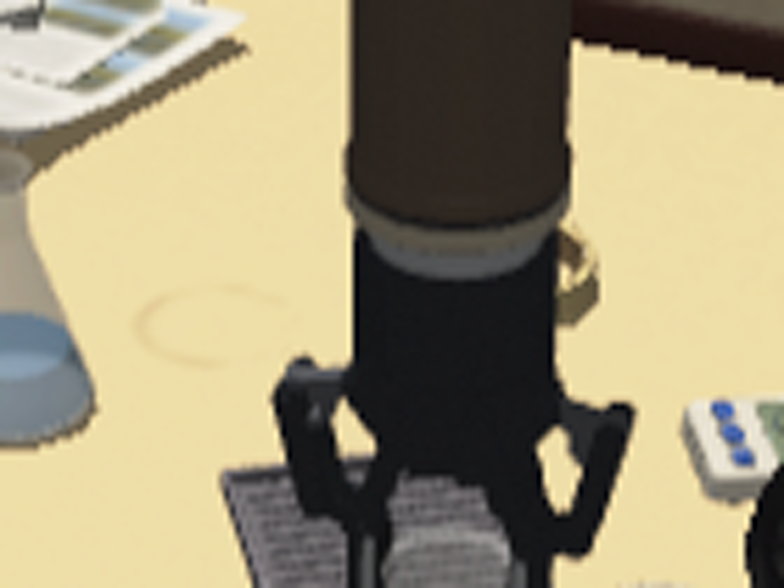

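It is on the bench (about 5 N upward at the pick height). I open partly and back off upward.

Request:
carry_out(commands=[{"linear": [0,0,0],"twist": [0,0,0]},{"linear": [0,0,0],"twist": [0,0,0]},{"linear": [0,0,0],"twist": [0,0,0]},{"linear": [0,0,0],"twist": [0,0,0]},{"linear": [0,-0.02,0],"twist": [0,0,0]},{"linear": [0,-0.06,0],"twist": [0,0,0]},{"linear": [0,-0.12,0],"twist": [0,0,0]},{"linear": [0,-0.16,0],"twist": [0,0,0]},{"linear": [0,-0.16,0],"twist": [0,0,0]}], claw=-0.7)

```text
clock: 19.55
position: [0.5816, 0.0676, 0.2056]
orientation: [-1.566, 0.006, -2.164]
ft_force: [-1.1, 0.4, -0.2]
width: 0.0725
```

Run:
```python
from h import *
mv(.4695,.3495,.20,-58)
```

```text
t19.55 pos [0.5816 0.0676 0.2056] psi -124.0 w 0.0725 F [-1.1  0.4 -0.2]
 lin [-0.171   0.0055 -0.2506] tw [-0.008 -1.152 -0.003]
```

Request:
carry_out(commands=[{"linear": [-0.171,0,-0.251],"twist": [0,-0.768,0]},{"linear": [-0.171,0,-0.251],"twist": [0,-0.768,0]},{"linear": [-0.171,0,-0.251],"twist": [0,-0.768,0]},{"linear": [-0.171,0,-0.251],"twist": [0,-0.768,0]},{"linear": [-0.171,0,-0.251],"twist": [0,-0.768,0]},{"linear": [-0.171,0,-0.251],"twist": [0,-0.768,0]},{"linear": [-0.171,0,-0.251],"twist": [0,-0.768,0]}], claw=-1)

```text
clock: 20.42
position: [0.467, 0.349, 0.2006]
orientation: [-1.571, -0.001, -1.396]
ft_force: [0.6, -0.3, -0.6]
width: 0.0855
```

Run:
```python
from h import *
t=grab_frame("top");s=grab_frame("side")
import pickle;pickle.dump((t,s),open("f2.pkl","wb"))
crop(t,270,130,430,250,5,"t9.png")
crop(s,230,60,390,180,5,"s9.png")
mv(.4695,.3495,.076,-80)
```

```text
t20.52 pos [0.4677 0.3481 0.2008] psi -80.1 w 0.0854 F [-0.2  0.2 -0. ]
 lin [-0.0012  0.1248  0.002 ] tw [-0.    -0.002  0.001]
```

View pics/t9.png

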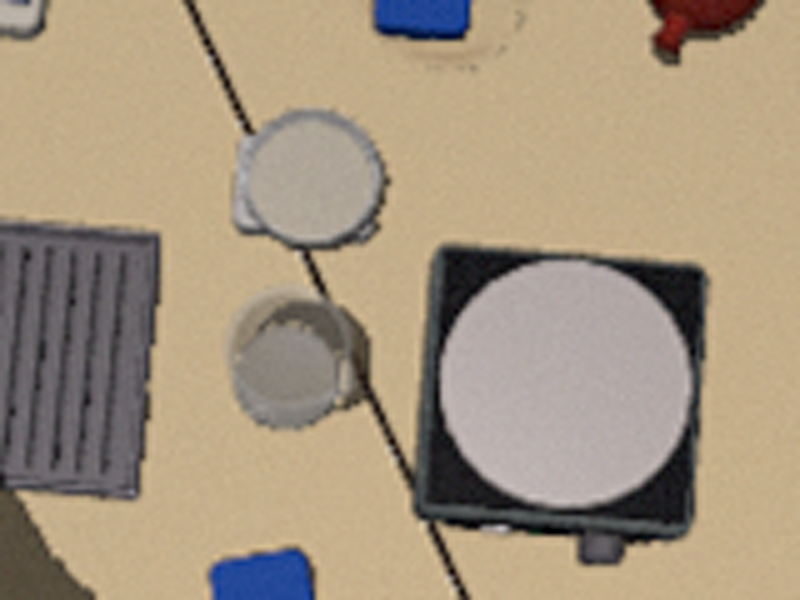

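View pics/s9.png

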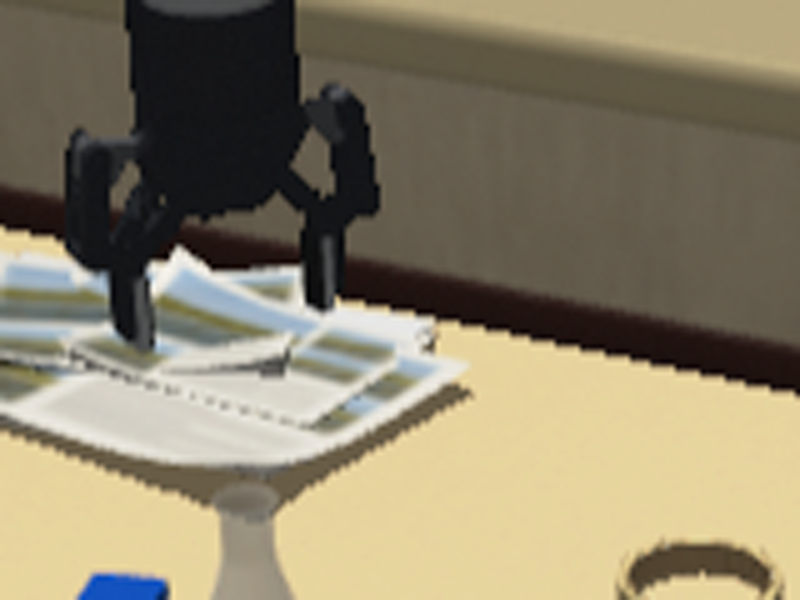

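The beaker stands upright in the row (crop px 290,365), and the dish is on the tin (px 313,177). Next is the flask.

Run:
```python
from h import *
import pickle
t,s=pickle.load(open("f2.pkl","rb"))
print(cast(t,[(270+292/5-.4,130+357/5-.4)],.07),cast(t,[(270+289/5-.4,130+372/5-.4)],0),cast(t,[(270+314/5-.4,130+178/5-.4)],.031))
```

```text
[[0.57573399 0.06563195 0.07      ]] [[0.58347384 0.06563916 0.        ]] [[0.66316012 0.05273975 0.031     ]]
```

Request:
carry_out(commands=[{"linear": [0,0.04,0.001],"twist": [0,0,0]},{"linear": [0,0.09,0.001],"twist": [0,0,0]},{"linear": [0,0.115,0.001],"twist": [0,0,0]},{"linear": [0,0.124,0.001],"twist": [0,0,0]},{"linear": [0,0.124,0.001],"twist": [0,0,0]},{"linear": [0,0.124,0.001],"twist": [0,0,0]}])

```text
clock: 21.28
position: [0.4689, 0.3502, 0.0781]
orientation: [-1.569, 0.001, -1.396]
ft_force: [0.1, 0.7, 0.1]
width: 0.0852
```

Request:
carry_out(commands=[{"linear": [0,0,0],"twist": [0,0,0]},{"linear": [0,0,0],"twist": [0,0,0]},{"linear": [0,0,0],"twist": [0,0,0]},{"linear": [0,0,0],"twist": [0,0,0]},{"linear": [0,0,0],"twist": [0,0,0]},{"linear": [0,0,0],"twist": [0,0,0]},{"linear": [0,0,0],"twist": [0,0,0]}], claw=1, newtons=30)

```text
clock: 22.15
position: [0.4682, 0.3503, 0.0771]
orientation: [-1.57, 0.0, -1.396]
ft_force: [0.2, 0.7, 5.2]
width: 0.0306
```

Run:
```python
from h import *
t=grab_frame("top");s=grab_frame("side")
crop(s,240,115,340,215,6,"s10.png")
mv(.567,-.051,.23,-80)
```

```text
t22.25 pos [0.4682 0.3503 0.0771] psi -80.0 w 0.0306 F [0.6 0.1 5.9]
 lin [ 0.4123 -0.1531  0.0276] tw [-0.001  0.    -0.   ]
```

View pics/s10.png

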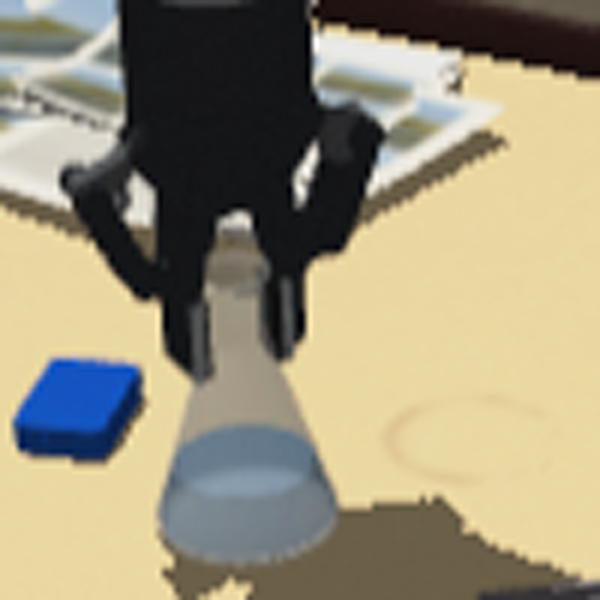

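The neck is between the pads (crop px 237,290). Lifting slowly and checking.

Request:
carry_out(commands=[{"linear": [0,-0.01,0],"twist": [0,0,0]},{"linear": [0,-0.03,0],"twist": [0,0,0]},{"linear": [0,-0.07,0],"twist": [0,0,0]},{"linear": [0,-0.11,0],"twist": [0,0,0]},{"linear": [0,-0.14,0],"twist": [0,0,0]},{"linear": [0,-0.15,0],"twist": [0,0,0]},{"linear": [0,-0.15,0],"twist": [0,0,0]}])

```text
clock: 23.12
position: [0.4677, 0.3498, 0.2265]
orientation: [-1.571, -0.0, -1.396]
ft_force: [0.3, 0.3, -3.2]
width: 0.0305
```

Run:
```python
from h import *
s=grab_frame("side")
crop(s,240,60,360,180,5,"s11.png")
mv(.567,-.051,.225,-80)
```

```text
t23.18 pos [0.4673 0.3497 0.2257] psi -80.0 w 0.0307 F [-0.4  0.2 -2.1]
 lin [0.4119 0.001  0.0283] tw [0.001 0.001 0.001]
```

View pics/s11.png

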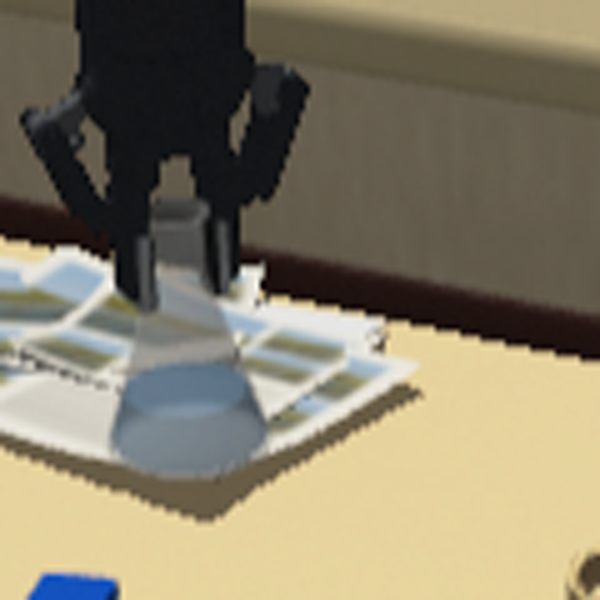

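The flask is lifted, upright (crop px 188,400). Moving it over to the stirrer.

Request:
carry_out(commands=[{"linear": [0.03,0,0.002],"twist": [0,0,0]},{"linear": [0.08,0,0.005],"twist": [0,0,0]},{"linear": [0.135,0,0.009],"twist": [0,0,0]},{"linear": [0.19,0,0.013],"twist": [0,0,0]},{"linear": [0.245,0,0.017],"twist": [0,0,0]},{"linear": [0.3,0,0.021],"twist": [0,0,0]},{"linear": [0.35,0,0.024],"twist": [0,0,0]},{"linear": [0.39,0,0.027],"twist": [0,0,0]},{"linear": [0.412,0,0.028],"twist": [0,0,0]},{"linear": [0.412,0,0.028],"twist": [0,0,0]}])

```text
clock: 24.42
position: [0.5664, -0.053, 0.2252]
orientation: [-1.574, -0.001, -1.4]
ft_force: [0.1, 0.5, -2.1]
width: 0.0306
```

Run:
```python
from h import *
mv(.567,-.051,.135,-80)
```

```text
t24.43 pos [ 0.5664 -0.053   0.2252] psi -80.2 w 0.0306 F [ 0.1  0.5 -2.1]
 lin [-0.0019  0.0902  0.0012] tw [ 0.003 -0.003  0.001]
```

Request:
carry_out(commands=[{"linear": [-0.001,0.03,0.001],"twist": [0,0,0]},{"linear": [-0.001,0.065,0.001],"twist": [0,0,0]},{"linear": [-0.001,0.085,0.001],"twist": [0,0,0]},{"linear": [-0.001,0.09,0.001],"twist": [0,0,0]},{"linear": [-0.001,0.09,0.001],"twist": [0,0,0]}])

```text
clock: 25.05
position: [0.5679, -0.0489, 0.1366]
orientation: [-1.572, 0.0, -1.395]
ft_force: [0.5, 0.0, -1.3]
width: 0.0306
```

Run:
```python
from h import *
s=grab_frame("side")
crop(s,310,180,430,320,4.2,"s12.png")
mv(.567,-.051,.122,-80)
```

```text
t25.10 pos [ 0.5683 -0.0492  0.1372] psi -79.9 w 0.0307 F [ 0.5 -0.9 -2.2]
 lin [ 0.0016  0.0152 -0.0016] tw [-0.     0.001 -0.   ]
```

View pics/s12.png

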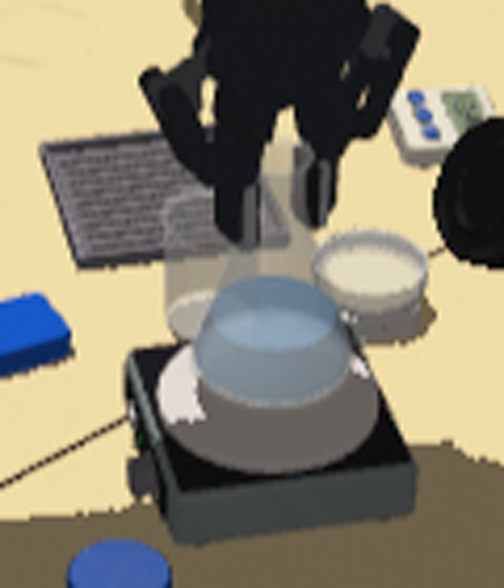

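The flask hovers about 15 mm over the plate, centred (crop px 272,345 against the plate's 267,400). Lowering the rest.

Request:
carry_out(commands=[{"linear": [0.001,0.007,-0.001],"twist": [0,0,0]},{"linear": [0.001,0.012,-0.001],"twist": [0,0,0]},{"linear": [0.001,0.015,-0.001],"twist": [0,0,0]},{"linear": [0.001,0.015,-0.001],"twist": [0,0,0]},{"linear": [0.001,0.015,-0.001],"twist": [0,0,0]}])

```text
clock: 25.72
position: [0.5675, -0.051, 0.122]
orientation: [-1.57, -0.0, -1.396]
ft_force: [0.4, -1.3, 1.1]
width: 0.0305
```

Run:
```python
from h import *
mv(.567,-.051,.122,-80)
```

```text
t25.73 pos [ 0.5675 -0.051   0.122 ] psi -80.0 w 0.0305 F [ 0.4 -1.3  1.1]
 lin [-0.     -0.     -0.0005] tw [-0.001  0.     0.   ]
```

Request:
carry_out(commands=[{"linear": [0,0,0],"twist": [0,0,0]},{"linear": [0,0,0],"twist": [0,0,0]},{"linear": [0,0,0],"twist": [0,0,0]},{"linear": [0,0,0],"twist": [0,0,0]},{"linear": [0,0,0],"twist": [0,0,0]},{"linear": [0,-0.03,0],"twist": [0,0,0]},{"linear": [0,-0.08,0],"twist": [0,0,0]},{"linear": [0,-0.12,0],"twist": [0,0,0]},{"linear": [0,-0.12,0],"twist": [0,0,0]}], claw=-1)

```text
clock: 26.85
position: [0.569, -0.0512, 0.2451]
orientation: [-1.565, -0.0, -1.396]
ft_force: [0.2, 0.5, 0.4]
width: 0.0855
```

Run:
```python
from h import *
mv(.4276,-.2412,.20,-110)
```

```text
t26.85 pos [ 0.569  -0.0512  0.2451] psi -80.0 w 0.0855 F [0.2 0.5 0.4]
 lin [ 0.1625  0.0441 -0.1726] tw [-0.006  0.524 -0.001]
```

Request:
carry_out(commands=[{"linear": [0.164,0,-0.172],"twist": [0,0.524,0]},{"linear": [0.164,0,-0.172],"twist": [0,0.524,0]},{"linear": [0.164,0,-0.172],"twist": [0,0.524,0]},{"linear": [0.164,0.0,-0.172],"twist": [0,0.524,0]},{"linear": [0.164,0.03,-0.172],"twist": [0,0.524,0]},{"linear": [0.164,0.044,-0.172],"twist": [0,0.524,0]},{"linear": [0.164,0.044,-0.172],"twist": [0,0.524,0]}])

```text
clock: 27.72
position: [0.426, -0.2414, 0.1966]
orientation: [-1.574, -0.0, -1.919]
ft_force: [1.1, 0.4, 0.7]
width: 0.086
```

Run:
```python
from h import *
t=grab_frame("top");s=grab_frame("side")
import pickle;pickle.dump((t,s),open("f3.pkl","wb"))
crop(t,270,130,430,250,5,"t13.png")
crop(s,290,180,440,400,2.7,"s13.png")
mv(.428,-.243,.103,-110)
```

```text
t27.82 pos [ 0.4269 -0.2419  0.1979] psi -109.9 w 0.0851 F [-0.4  0.2  0.2]
 lin [0.0006 0.0949 0.0014] tw [0.    0.001 0.   ]
```

View pics/t13.png

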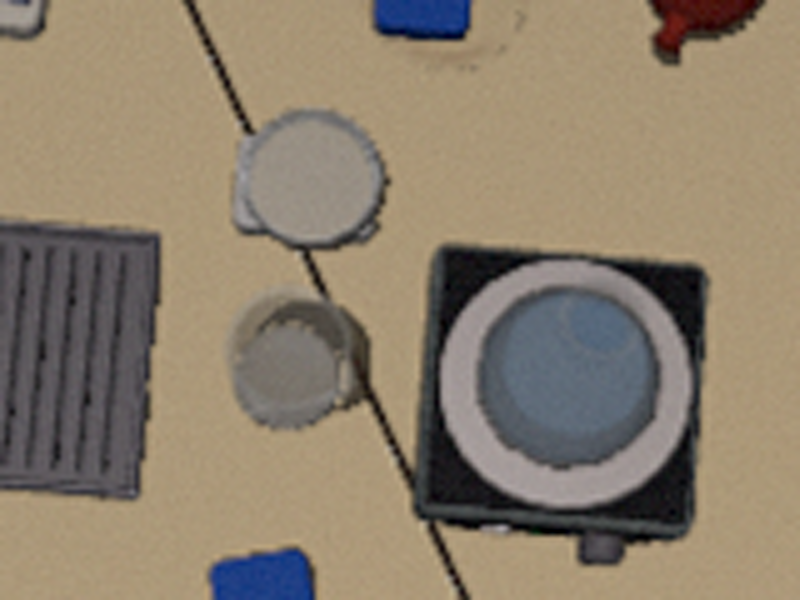

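View pics/s13.png

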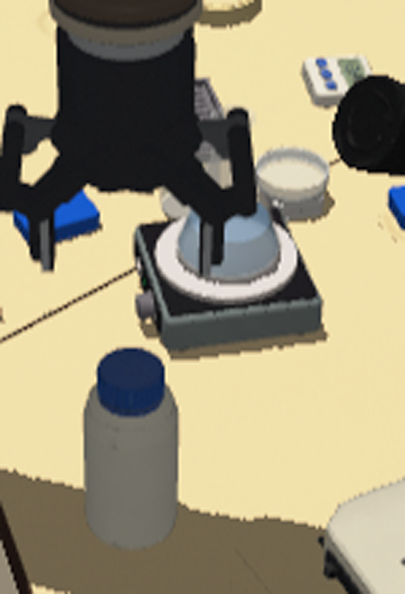

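The flask is on the plate, about 3 mm off centre (crop px 568,377 against 566,383). The blue-capped cream bottle (top px 489,265) is the only one with a plain screw cap; the red-topped one at 265,60 is a wash bottle with a spout. The fingers straddle its cap.

Request:
carry_out(commands=[{"linear": [0.001,0.03,0.001],"twist": [0,0,0]},{"linear": [0.001,0.065,0.001],"twist": [0,0,0]},{"linear": [0.001,0.088,0.001],"twist": [0,0,0]},{"linear": [0.001,0.094,0.001],"twist": [0,0,0]},{"linear": [0.001,0.094,0.001],"twist": [0,0,0]}])

```text
clock: 28.45
position: [0.4275, -0.2437, 0.1044]
orientation: [-1.57, -0.0, -1.919]
ft_force: [-0.4, -0.7, -0.0]
width: 0.0855
```

Request:
carry_out(commands=[{"linear": [0,0,0],"twist": [0,0,0]},{"linear": [0,0,0],"twist": [0,0,0]},{"linear": [0,0,0],"twist": [0,0,0]},{"linear": [0,0,0],"twist": [0,0,0]},{"linear": [0,0,0],"twist": [0,0,0]},{"linear": [0,0,0],"twist": [0,0,0]},{"linear": [0,0,0],"twist": [0,0,0]}], claw=1, newtons=45)

```text
clock: 29.32
position: [0.4278, -0.2439, 0.1049]
orientation: [-1.569, 0.0, -1.92]
ft_force: [-0.3, 0.0, 7.5]
width: 0.0449
```

Request:
carry_out(commands=[{"linear": [0,-0.01,0],"twist": [0,0,0]},{"linear": [0,-0.04,0],"twist": [0,0,0]},{"linear": [0,-0.09,0],"twist": [0,0,0]},{"linear": [0,-0.14,0],"twist": [0,0,0]},{"linear": [0,-0.19,0],"twist": [0,0,0]},{"linear": [0,-0.21,0],"twist": [0,0,0]},{"linear": [0,-0.21,0],"twist": [0,0,0]}])

```text
clock: 30.2
position: [0.4274, -0.2439, 0.3153]
orientation: [-1.568, 0.001, -1.92]
ft_force: [0.3, -0.3, -1.1]
width: 0.0452
```

Run:
```python
from h import *
s=grab_frame("side")
crop(s,260,60,440,330,2.2,"s14.png")
mv(.5926,.186,.31,-80)
```

```text
t30.25 pos [ 0.4268 -0.2435  0.3139] psi -110.0 w 0.0448 F [-0.8 -0.2 -1.9]
 lin [-0.4603  0.0042  0.009 ] tw [-0.001 -0.523 -0.   ]
```

View pics/s14.png

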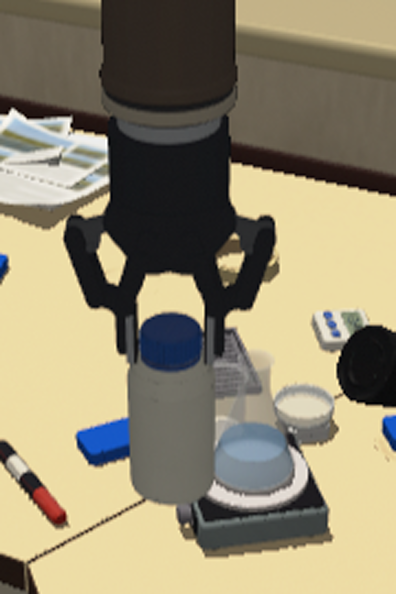

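The bottle is lifted and upright (crop px 172,410), its bottom above the flask's rim. Carrying it to the tray.

Request:
carry_out(commands=[{"linear": [-0.03,0,0],"twist": [0,-0.03,0]},{"linear": [-0.08,0,0.001],"twist": [0,-0.08,0]},{"linear": [-0.14,0,0.002],"twist": [0,-0.15,0]},{"linear": [-0.2,0,0.003],"twist": [0,-0.22,0]},{"linear": [-0.26,0,0.005],"twist": [0,-0.29,0]},{"linear": [-0.32,0,0.006],"twist": [0,-0.36,0]},{"linear": [-0.38,0,0.007],"twist": [0,-0.43,0]},{"linear": [-0.43,0,0.008],"twist": [0,-0.49,0]},{"linear": [-0.46,0,0.009],"twist": [0,-0.523,0]},{"linear": [-0.46,0,0.009],"twist": [0,-0.523,0]}])

```text
clock: 31.5
position: [0.592, 0.1885, 0.3106]
orientation: [-1.575, -0.001, -1.392]
ft_force: [0.4, -1.6, -2.0]
width: 0.0452
```

Run:
```python
from h import *
mv(.5926,.186,.13,-80)
```

```text
t31.50 pos [0.592  0.1885 0.3106] psi -79.8 w 0.0452 F [ 0.4 -1.6 -2. ]
 lin [0.0024 0.1806 0.001 ] tw [0.004 0.004 0.001]
```

Request:
carry_out(commands=[{"linear": [0.001,0.04,0],"twist": [0,0,0]},{"linear": [0.001,0.09,0],"twist": [0,0,0]},{"linear": [0.001,0.14,0],"twist": [0,0,0]},{"linear": [0.001,0.17,0],"twist": [0,0,0]},{"linear": [0.001,0.18,0],"twist": [0,0,0]},{"linear": [0.001,0.18,0],"twist": [0,0,0]}])

```text
clock: 32.25
position: [0.5927, 0.1837, 0.1335]
orientation: [-1.572, -0.001, -1.398]
ft_force: [-0.4, 0.6, -0.8]
width: 0.0448
```

Run:
```python
from h import *
s=grab_frame("side")
crop(s,280,90,420,270,3.3,"s15.png")
mv(.5926,.186,.108,-80)
```

```text
t32.30 pos [0.5934 0.1841 0.1345] psi -80.1 w 0.0448 F [-0.2 -0.  -0.8]
 lin [-0.002   0.0265 -0.0005] tw [-0.001 -0.001  0.   ]
```

View pics/s15.png

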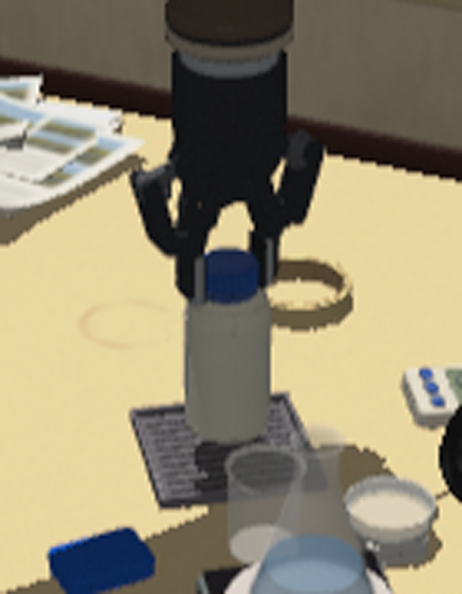

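The bottle hangs over the tray (crop px 230,350). Lowering the last 26 mm gently.

Request:
carry_out(commands=[{"linear": [-0.001,0.01,0],"twist": [0,0,0]},{"linear": [-0.001,0.018,0],"twist": [0,0,0]},{"linear": [-0.001,0.023,0],"twist": [0,0,0]},{"linear": [-0.001,0.026,0],"twist": [0,0,0]},{"linear": [-0.001,0.026,0],"twist": [0,0,0]}])

```text
clock: 32.92
position: [0.5929, 0.1857, 0.1081]
orientation: [-1.571, 0.0, -1.397]
ft_force: [-0.8, 0.1, 1.0]
width: 0.045
```

Run:
```python
from h import *
mv(.5926,.186,.108,-80)
```

```text
t32.92 pos [0.5929 0.1857 0.1081] psi -80.0 w 0.045 F [-0.8  0.1  1. ]
 lin [-0.0003  0.0001 -0.0002] tw [-0.    -0.001 -0.   ]
```

Touching the floor (pick height + 3 mm, force turned upward). Release and back off.

Request:
carry_out(commands=[{"linear": [0,0,0],"twist": [0,0,0]},{"linear": [0,0,0],"twist": [0,0,0]},{"linear": [0,0,0],"twist": [0,0,0]},{"linear": [0,0,0],"twist": [0,0,0]},{"linear": [0,-0.03,0],"twist": [0,0,0]},{"linear": [0,-0.09,0],"twist": [0,0,0]},{"linear": [0,-0.15,0],"twist": [0,0,0]},{"linear": [0,-0.16,0],"twist": [0,0,0]}], claw=-1)

```text
clock: 33.92
position: [0.5949, 0.1858, 0.2728]
orientation: [-1.563, 0.002, -1.397]
ft_force: [-0.0, -0.5, -0.4]
width: 0.0855
```

Run:
```python
from h import *
mv(.3,.5,.27,-30)
```

```text
t33.92 pos [0.5949 0.1858 0.2728] psi -80.0 w 0.0855 F [-0.  -0.5 -0.4]
 lin [-0.3604  0.0016 -0.2362] tw [-0.008 -0.874  0.002]
```

Request:
carry_out(commands=[{"linear": [-0.36,0,-0.236],"twist": [0,-0.874,0]},{"linear": [-0.36,0,-0.236],"twist": [0,-0.874,0]},{"linear": [-0.36,0,-0.236],"twist": [0,-0.874,0]},{"linear": [-0.36,0,-0.236],"twist": [0,-0.874,0]},{"linear": [-0.36,0,-0.236],"twist": [0,-0.874,0]},{"linear": [-0.36,0,-0.236],"twist": [0,-0.874,0]},{"linear": [-0.36,0,-0.236],"twist": [0,-0.874,0]},{"linear": [-0.36,0,-0.236],"twist": [0,-0.874,0]}])

```text
clock: 34.92
position: [0.2928, 0.5027, 0.2666]
orientation: [-1.572, 0.002, -0.514]
ft_force: [1.5, 0.2, -0.9]
width: 0.0849
```

Run:
```python
from h import *
t=grab_frame("top");s=grab_frame("side")
import pickle;pickle.dump((t,s),open("f4.pkl","wb"))
crop(t,230,130,430,250,4,"t16.png")
crop(s,280,130,430,310,3.3,"s16.png")
print(get_state()["position"])
```

```text
[0.29769174 0.49911566 0.26691227]
```

View pics/t16.png

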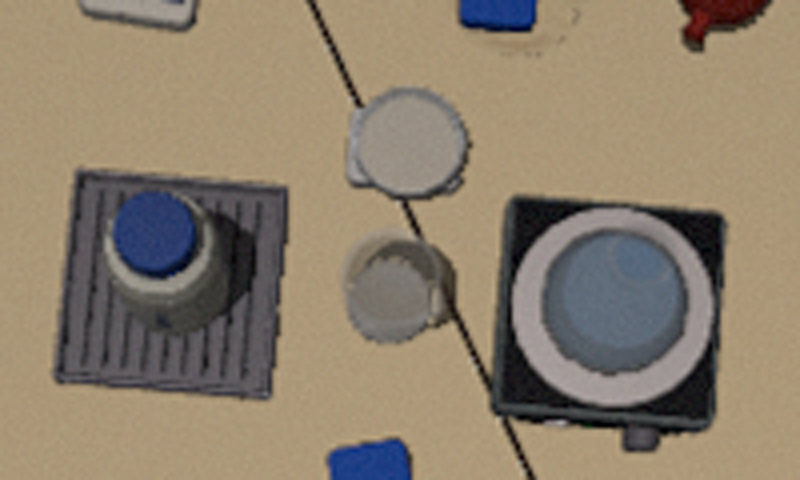

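View pics/s16.png

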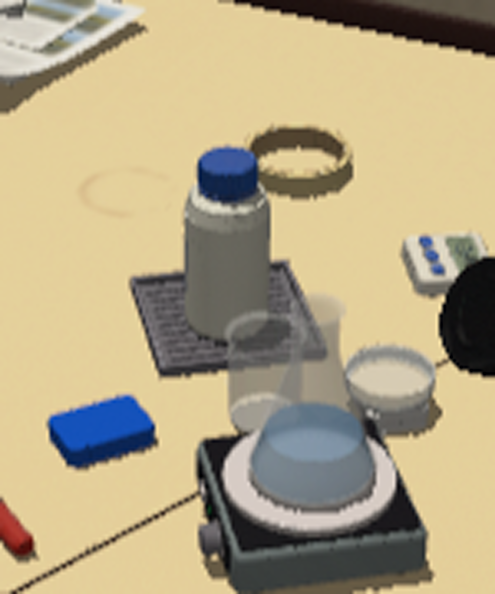

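Run:
```python
from h import *
import pickle
t,s=pickle.load(open("f4.pkl","rb"))
g=lambda x,y:(230+(x+.5)/4-.5,130+(y+.5)/4-.5)
S=np.array([.5667,-.0508]);T=np.array([.5926,.186]);a=np.deg2rad(-6.5)
X=np.array([np.cos(a),np.sin(a)]);Y=np.array([-np.sin(a),np.cos(a)])
q=lambda n,x,y,z:print(n,(p:=cast(t,g(x,y),z)[0,:2]).round(4),"in S",((p-S)@X).round(4),((p-S)@Y).round(4),"dS %.4f dT %.4f"%(np.linalg.norm(p-S),np.linalg.norm(p-T)))
q("bottle",155,235,.135);q("flask",615,302,.045);q("flaskrim",640,258,.167)
q("beaker rim",394,285,.07);q("beaker base",390,298,0);q("dish",411,142,.031)
hsv=cv2.cvtColor(t["pixels"],cv2.COLOR_BGR2HSV)
b=((hsv[...,0]>100)&(hsv[...,0]<130)&(hsv[...,1]>120)).astype(np.uint8);m=np.zeros_like(b);m[175:202,255:282]=b[175:202,255:282]
c=max(cv2.findContours(m,0,1)[0],key=len);print(cv2.minEnclosingCircle(c))
t0,s0=pickle.load(open("f0.pkl","rb"))
for n,(x0,y0,x1,y1) in {"timer":(245,100,290,142),"marker":(308,283,378,312)}.items():
    print(n,"max mean diff",np.abs(t["pixels"][y0:y1,x0:x1].astype(float)-t0["pixels"][y0:y1,x0:x1]).mean())
```

```text
bottle [0.591  0.1838] in S -0.0024 0.2358 dS 0.2358 dT 0.0027
flask [ 0.5686 -0.0526] in S 0.0021 -0.0016 dS 0.0026 dT 0.2399
flaskrim [ 0.5656 -0.05  ] in S -0.0012 0.0007 dS 0.0014 dT 0.2375
beaker rim [0.576  0.0654] in S -0.0039 0.1165 dS 0.1165 dT 0.1218
beaker base [0.5832 0.0663] in S 0.0032 0.1182 dS 0.1182 dT 0.1201
dish [0.6633 0.0528] in S 0.0843 0.1139 dS 0.1417 dT 0.1508
((267.9705810546875, 188.55882263183594), 10.98491382598877)
timer max mean diff 2.2897707231040565
marker max mean diff 2.5141215106732346
```

```bash
python3 -c "
from rig import *
print(job_done(), get_state()['clock'])"
```

```text
the job is handed in; nothing more can be done
the job is handed in; nothing more can be done
```

The stirring station is set out and handed in after about 35 s of robot time, well inside the 131 s limit. I moved the tin, dish, beaker, flask and bottle in that order, and `job_done()` gave no verdict.

My last camera checks, all within tolerance:

| Item | Measured | Allowed |
|---|---|---|
| Flask on plate | about 2–3 mm off centre | 15 mm |
| Bottle in tray | about 3 mm off centre | 15 mm |
| Beaker off the row line | within about 4 mm | 15 mm |
| Beaker to stirrer / tray | about 117 mm / 121 mm | 107–133 mm |
| Tin behind beaker | about 85 mm, parallel to within about 0.5° | 67–103 mm, 0.25 rad |
| Dish on tin | about 4 mm off centre | 12 mm |

- **Upright and clear:** all items looked upright and the gripper was clear of everything. The timer and marker had not visibly moved.
- **Tin:** I measured it before the dish covered it; in later pictures its visible edges had not moved.
- **Small disagreements:** the beaker's rim and base readings differ by about 7 mm along the row's depth. The estimate comes from faint glass edges; both readings pass.
- **Finger openings:** the gripper read about 5 mm wider than the stated sizes on the flask neck and the cap. Both grips held.

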